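# Stack the instrument cases and hold the display flush on the tilted plate

## Task

Build up the desk instrument: set the flat case squarely on the fixed power case, then set the head squarely on the flat case with the low edge of its tilting plate over the power case's front (the end with the switch), letting go of each. Then lay the display module back-down on the head's tilted plate, centred, square and flush, and press it on with a light but definite push so that its adhesive backing takes; finish while still gripping it and pressing it there, and leave the other things on the bench alone.

Things in the scene. Friction and masses are not known exactly. Their poses are not given: they have to be found in the camera images.
- base: Power case of the instrument, standing fixed on the cutting mat: closed grey box 100 (x) x 56 (y) x 45 mm high with a flat top; front (-x end) has a black switch and two metal posts, the long sides have vents. Origin: centre of its underside; x runs along its length from front to rear, z up. Its yaw varies within 20 degrees of the robot's x axis.
- flat_mid (a point): Centre (half-way up, 18 mm above its underside) of the flat case: loose closed grey box 100 (x) x 56 (y) x 36 mm high with flat top and underside, about 0.3 kg. It starts standing on the mat. Alike both ways round; x along its length.
- flat: The same flat case; origin at the centre of its underside.
- head_mid (a point): Centre of the head's case, 15 mm above its underside: loose closed grey box 100 (x) x 56 (y) x 30 mm high, 0.4 kg, with a tilting aluminium mounting plate on top. It starts standing on the mat. x runs from its front (hinge, low edge of the plate) to its rear (high edge, up to 72 mm above the underside; small clamp knob, sticks out 11 mm). Grip it by the 56 mm wide case.
- head: The same head; origin at the centre of the case's underside. Like the flat case and the display it starts with its x axis within 20 degrees of the robot's, its front towards the robot.
- face (a point): Centre of the upper face of the head's mounting plate: flat bare aluminium 76 (x, up the slope) x 48 (y) mm, 4 mm thick, hinged at its low front edge, 38 mm from here. z is the face's outward normal, x points up the slope, y along the hinge. The plate is clamped stiffly at some slope between 12 and 25 degrees from level and does not yield to a light push.
- plate_low (a point): Middle of the low front edge of that plate, on the hinge, 36 mm in front of the head's centre and 35 mm above its underside.
- display_mid (a point): Centre of the display module: loose flat black box 80 (x) x 54 (y) x 12 mm thick, about 0.12 kg, with a dark glass window above and a plain flat adhesive back; it starts lying on the mat, back down (z is outward from the window). This point is 6 mm above the back. Alike both ways round. Grip it by its edges across the 54 mm width.
- display_back (a point): Centre of the flat back of the same display module; z points from the back to the window.
- display: The same display module; origin at the centre of its back.
- tape: Bystander: roll of tape lying flat, 84 mm across, 22 mm high; origin at the centre of its underside.
- jar1: Bystander: clear jar with a yellow lid, 34 mm across, 62 mm high; origin under its centre.
- jar2: Bystander: amber jar with a white lid, 40 mm across, 80 mm high; origin under its centre.
- driver: Bystander: screwdriver, 160 mm long, lying on the mat near the robot; x along its length.
- stone: Bystander: sharpening stone on a wooden base, 115 x 36 x 24 mm; origin under its centre.
- caliper: Bystander: sliding caliper lying flat, 130 mm long (x), 8 mm thick; origin near the middle of its beam.
- cutters: Bystander: side cutters lying flat, 110 mm long (x), 13 mm thick; origin at the pivot.
There are look-alikes about, which are no part of the job. Leave any pink or red look-alike of the base alone.

How it is judged:
By the outcome, as a careful person would: the job done as asked, in the order asked, and still so for the second after the job is handed in, while the arm keeps its last pose, push and grip.
It also fails if it takes over 72 s, if anything falls off the work surface, if the arm or the gripper's body presses on something with over 40 N, if the wrist force passes 120 N, or if a joint passes its speed limit or range.

## Robot

A 6-joint arm with a two-finger parallel gripper is mounted at the origin on the work surface. World frame = base frame: x ahead of the robot, y to its left, z up, the work surface at z = 0. Lengths are in mm, angles in degrees, forces in N, time in s.
With the tool pointing down it reaches from about 300 to 850 mm from the base axis. Payload 4.2 kg.
Tool frame: the origin (TCP) lies midway between the tips of the shut fingers; the grasp point (between the pads) lies 19 mm behind it (env.tcp_to_grasp is the distance from the TCP to the grasp point, in mm); z points along the fingers, x is the direction in which the jaws open and shut, and the axes are right-handed (so a half turn about z gives the same grasp; the last joint's range is limited). The gripper opens to 91 mm and grips with 3 to 60 N. Pads are 32 mm wide; open, the fingers measure 118 mm over their backs; the gripper's body (76 mm by 178 mm) begins 60 mm behind the grasp point.
Start: joints at [67.609, 18.312, 89.639, -0, 72.044, -1.146], TCP at [208.361, 535.937, 213.976] pointing down, gripper open.
Joint ranges: [-177.97, 177.97], [-48.28, 115.42], [12.27, 149.76], [-77.06, 257.06], [2.81, 150.46], [-146.56, 146.56]. Speed limits (degrees/s): [147.25, 147.25, 180, 180, 180, 180].

## Interface

Orientations are given as [roll, pitch, yaw] about the fixed x, y, z axes, in that order (R = Rz(yaw) Ry(pitch) Rx(roll)).
In Python, from workcell import env gives the robot as it stands.
- The arm moves only by the tool drive_tool, never from a script. Its argument "motion" is a list of rows, each a list of 2 entries, a list of its own where there are three numbers: the shift along the world's x, y, z in m, then the turn, a rotation vector about the world's x, y, z in rad. In form: [[[dx, dy, dz], [wx, wy, wz]], ...]. A call has exactly 10 rows; each row shifts and turns the commanded pose from where the row before left it; what a row does not reach is not made up. A row lasts 1/12 s, in which the tool goes at most 41.7 mm and 7.16 degrees, less where a joint would pass 70% of its speed; a pose out of reach is approached as far as the arm can. A call is refused whole if a number of a shift passes 0.0417 or a number of a turn 0.125, either way. A call with a gripper value outside its range is refused whole. "claw" is the opening, from 0 (shut) to 1 (fully open), set as the call begins (left out, the last holds). The fingers move at their own pace and stop on an object; "force" is the grip in N (left out, the last holds). Time passes only in rows, so rows that do not move let the fingers close, or fill a call up. It gives the time, the measured TCP pose, the force and the opening at its end, in the units of the state.
- env.state(): the state, without advancing time (a new reading comes with each control period).
- env.grab_frame(name): name is "scene" or "top" or "wrist"; returns the picture (384x512x3 uint8, red, green, blue); there is no depth.
- env.camera_params(name): a dict with "fov_y" (degrees; the focal length in pixels is half the picture's height over the tangent of half this angle, whatever the lens; pixels are square), "cx", "cy" (the principal point, pixels), "k1" (the pictures are not rectified: a ray, as slopes to the right and down, at radius r is drawn at 1 + k1 r^2 times it, then the intrinsics apply), "pose" (4x4, takes a point from camera to world coordinates). Camera axes: x right, y down, z forward; pixel columns grow to the right and rows downward; lengths in mm; the calibration is good to about 2 mm. A picture is of the moment at which its call begins: read the wrist's pose just before it. camera_params takes no time and is no camera call; for the wrist camera it gives the pose at the moment of the call.
- env.job_done(): hands the job in, once; it reports no verdict.
The state is a dict: "time_s": time; "qpos": joint angles; "qvel": joint speeds; "effort": joint torques, N m; "ee_pos": TCP position; "ee_rot": TCP orientation; "force": force on the tool from outside, world axes, zero at the start; "torque": the same for the moment, N m; "gripper_width": finger opening in mm.
Only numpy, scipy, OpenCV 4.12 (cv2) and the standard library are available. Lean on these libraries where they do the work, as an engineer would, in place of code of your own. Each camera call takes 0.05 s, during which the arm holds its last target.

## Working session

There is one attempt and no reset: what is moved stays moved. The work goes in short steps, Python scripts to look and compute and a tool call to move; the robot and the scene stay as the last step left them, time stands still between calls to the robot, and variables do not carry over. Pictures are saved under pics/ and viewed, and the job is handed in when it is done.

Besides the shell and the picture viewer there is one more tool, called after "Emit:" as a command line: name --argument value ..., lists and objects as JSON in quotes. drive_tool: Moves the arm, as the interface text tells. Its arguments: {"type":"object","properties":{"motion":{"type":"array","items":{"type":"array"}},"claw":{"type":"number"},"force":{"type":"number"}},"required":["motion"]}

```bash
ls; mkdir -p pics; cat > h.py <<'E'
import numpy as np, cv2, json
from workcell import env
def grab(name,fn):
    p=env.camera_params(name); im=env.grab_frame(name)
    cv2.imwrite(f'pics/{fn}.png',cv2.cvtColor(im,cv2.COLOR_RGB2BGR))
    q={k:(np.array(v).tolist() if k=='pose' else v) for k,v in p.items()}
    json.dump(q,open(f'pics/{fn}.json','w'))
    return im,p
def load(fn):
    p=json.load(open(f'pics/{fn}.json')); p['pose']=np.array(p['pose']); return p
def KD(p):
    f=192/np.tan(np.radians(p['fov_y'])/2)
    return np.array([[f,0,p['cx']],[0,f,p['cy']],[0,0,1.]]),np.array([p['k1'],0,0,0.])
def ray(p,px):
    K,D=KD(p); n=cv2.undistortPoints(np.array(px,float).reshape(-1,1,2),K,D).reshape(-1,2)
    d=np.c_[n,np.ones(len(n))]@p['pose'][:3,:3].T
    return p['pose'][:3,3],d
def onz(p,px,z):
    o,d=ray(p,px); return o+d*((z-o[2])/d[:,2])[:,None]
def proj(p,X):
    K,D=KD(p); T=np.linalg.inv(p['pose']); 
    return cv2.projectPoints(np.array(X,float).reshape(-1,1,3),cv2.Rodrigues(T[:3,:3])[0],T[:3,3],K,D)[0].reshape(-1,2)
def tri(obs):
    # obs list of (p,px)
    A=np.zeros((3,3));b=np.zeros(3);
    L=[]
    for p,px in obs:
        o,d=ray(p,[px]);d=d[0]/np.linalg.norm(d[0]);M=np.eye(3)-np.outer(d,d);A+=M;b+=M@o;L.append((o,M))
    X=np.linalg.solve(A,b); return X,[float(np.linalg.norm(M@(X-o))) for o,M in L]
def crop(fn,x0,y0,x1,y1,s,out):
    im=cv2.imread(f'pics/{fn}.png')[y0:y1,x0:x1]
    cv2.imwrite(f'pics/{out}.png',cv2.resize(im,None,fx=s,fy=s,interpolation=cv2.INTER_CUBIC))
E
python3 - <<'E'
from h import *
for n in ['scene','top','wrist']:
    im,p=grab(n,n+'0'); print(n,p['fov_y'],p['cx'],p['cy'],p['k1'],np.round(p['pose'],3).tolist())
print(env.state(), env.tcp_to_grasp)
E
```

```text
pics
scene 57.424313859973424 255.43660366285866 186.1407407920044 -0.00988934528347381 [[0.729, 0.424, -0.537, 1082.12], [0.684, -0.472, 0.556, -572.762], [-0.017, -0.773, -0.634, 638.15], [0.0, 0.0, 0.0, 1.0]]
top 44.71663416714573 253.33302433698202 185.7808963184558 -0.19448697050789485 [[-0.008, -0.995, 0.101, 434.599], [-1.0, 0.007, -0.008, -57.127], [0.007, -0.101, -0.995, 1241.47], [0.0, 0.0, 0.0, 1.0]]
wrist 60.81649346872824 257.02223404548204 195.41529452568577 -0.0821478690566045 [[0.363, 0.904, 0.224, 146.378], [0.932, -0.352, -0.088, 560.572], [-0.0, 0.24, -0.971, 384.265], [0.0, 0.0, 0.0, 1.0]]
{'time_s': 0.15, 'qpos': array([ 6.76101229e+01,  1.83443899e+01,  8.96901364e+01,  1.96431818e-04,
        7.20438033e+01, -1.14721506e+00]), 'qvel': array([-0.02897678, -0.13195136, -0.17693549, -0.05660747, -0.05966577,
       -0.02137033]), 'effort': array([-1.94872823e-04, -4.12776232e+01, -2.32153255e+01,  7.27247237e-02,
        4.34998178e-02, -9.68785935e-05]), 'ee_pos': array([208.20017184, 535.57886841, 213.30320342]), 'ee_rot': array([-1.79998245e+02,  7.83100985e-02,  6.87572785e+01]), 'force': array([-0.27892103, -0.11839078,  0.18502356]), 'torque': array([-0.01308692, -0.02197445,  0.01369969]), 'gripper_width': 91.70996569349983} 18.8
```

View pics/scene0.png

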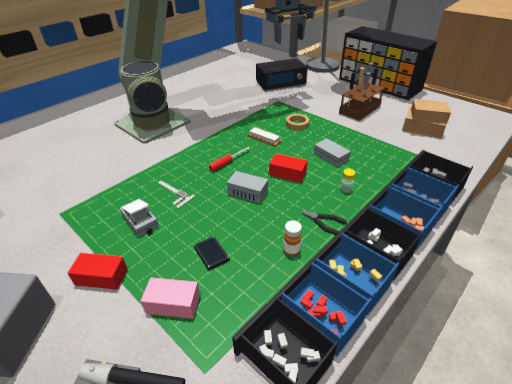

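View pics/top0.png

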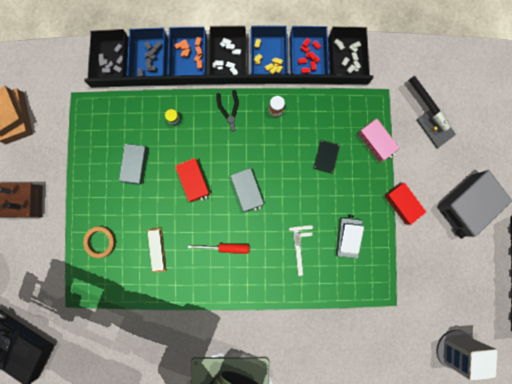

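View pics/wrist0.png

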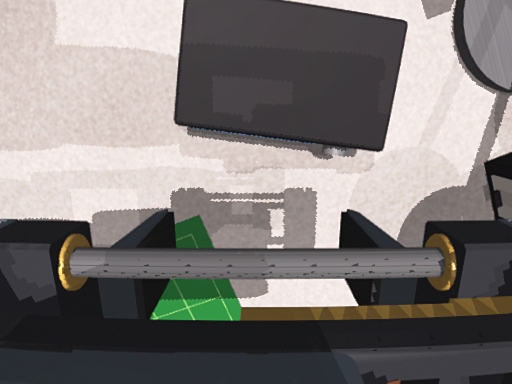

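```bash
python3 - <<'E'
from h import *
import cv2
a=[('top0',100,130,290,230),('top0',290,120,400,270),('scene0',200,130,380,220),('scene0',100,180,260,290)]
crop(*a[0],4,'c1');crop('top0',300,130,400,270,4,'c2');crop('scene0',210,130,360,215,5,'c3');crop('scene0',100,180,250,290,5,'c4')
E
```

```text
(no output)
```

View pics/c1.png

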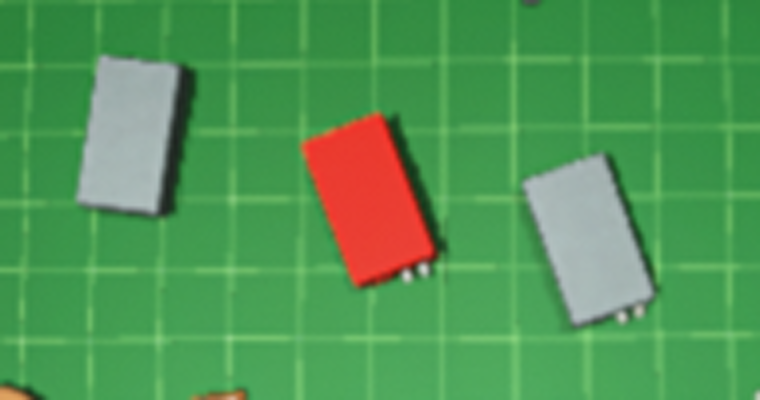

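View pics/c2.png

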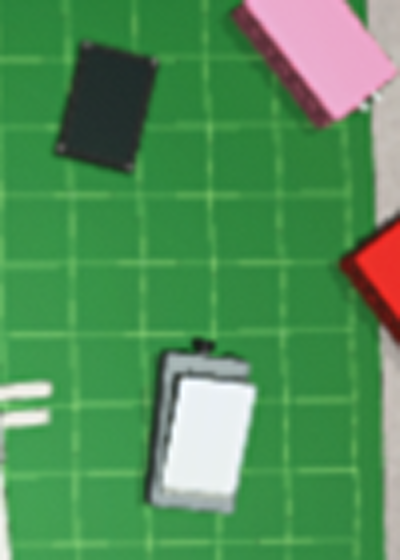

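View pics/c3.png

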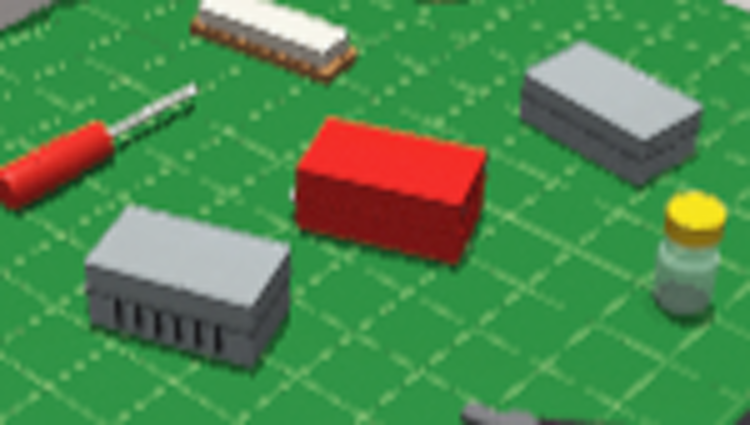

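View pics/c4.png

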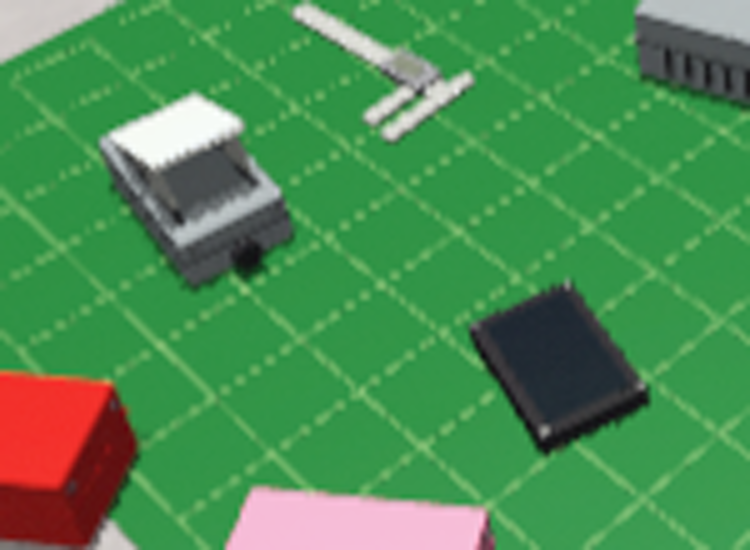

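```bash
cat > m1.py <<'E'
from h import *
t=load('top0');s=load('scene0')
def T(c,ox,oy,k): return [( ox+x/k-0.4, oy+y/k-0.4) for x,y in c]
# order: rear-left(+y), rear-right, front-right, front-left
top={'flat':T([(100,57),(181,66),(160,214),(78,204)],100,130,4),
'base':T([(523,184),(606,154),(654,296),(575,326)],100,130,4),
'head':T([(163,352),(250,360),(232,512),(150,503)],300,130,4),
'disp':T([(82,42),(157,62),(130,171),(56,154)],300,130,4)}
sc={'flat':T([(701,107),(640,140),(525,76),(583,42)],210,130,5),
'base':T([(289,247),(250,306),(87,261),(130,207)],210,130,5),
'disp':T([(648,385),(549,430),(472,328),(568,285)],100,180,5),
'head':T([(280,190),(177,243),None,None][:2],100,180,5)}
zz={'flat':36,'base':45,'head':30,'disp':12}
for n in top:
    X=onz(t,top[n],zz[n]); c=X.mean(0)
    v=(X[0]+X[1]-X[2]-X[3])/2; w=(X[0]+X[3]-X[1]-X[2])/2
    print(n,'top-only c',c.round(1),'L',np.linalg.norm(v).round(1),'W',np.linalg.norm(w).round(1),'yaw',np.degrees(np.arctan2(v[1],v[0])).round(1),np.degrees(np.arctan2(-w[0],w[1])).round(1))
    for a,b in zip(top[n],sc[n]):
        Y,e=tri([(t,a),(s,b)]); print('   ',Y.round(1),np.round(e,1))
E
python3 m1.py
```

```text
flat top-only c [619.3 253.   36. ] L 99.1 W 55.8 yaw -7.1 -7.2
    [671.3 274.1  35.3] [0.9 0.9]
    [663.9 218.4  36.2] [1.3 1.3]
    [567.5 232.7  32.9] [0.8 0.8]
    [574.1 287.4  35.5] [0.5 0.5]
base top-only c [546.7 -50.4  45. ] L 97.3 W 55.6 yaw 18.9 20.0
    [583.1  -7.9  44.7] [0.2 0.2]
    [602.4 -61.2  46.6] [0.4 0.4]
    [510.3 -91.4  45.6] [0.2 0.2]
    [491.5 -40.6  44.3] [0.2 0.2]
head top-only c [ 420.2 -316.7   30. ] L 99.4 W 56.5 yaw -7.1 -6.6
    [ 471.4 -295.1   32.9] [2.1 2.1]
    [ 466.  -351.2   34.8] [0.7 0.7]
disp top-only c [ 637.6 -263.3   12. ] L 77.7 W 51.8 yaw -15.0 -14.2
    [ 681.5 -247.9   13.9] [0.3 0.3]
    [ 668.1 -297.    16.3] [1.1 1.1]
    [ 594.  -278.7   11.2] [0.6 0.6]
    [ 605.9 -229.3    9.6] [0.6 0.6]
```

Base is the grey vented case with the two posts at top-view (247,190). The red copy is at (192,181) and pink at (380,140). Flat is the plain grey case at (133,164), the head is at (350,237) and the display at (327,157). Heights triangulate to 45, 36, 30 and 12 mm, as they should. Next I'll move the wrist camera over the flat case.

Emit:
drive_tool --motion '[[[0.034, -0.021, -0.006], [0, 0, 0.025]], [[0.034, -0.021, -0.006], [0, 0, 0.025]], [[0.034, -0.021, -0.006], [0, 0, 0.025]], [[0.034, -0.021, -0.006], [0, 0, 0.025]], [[0.034, -0.021, -0.006], [0, 0, 0.025]], [[0.034, -0.021, -0.006], [0, 0, 0.025]], [[0.034, -0.021, -0.006], [0, 0, 0.025]], [[0.034, -0.021, -0.006], [0, 0, 0.025]], [[0.034, -0.021, -0.006], [0, 0, 0.025]], [[0.034, -0.021, -0.006], [0, 0, 0.025]]]' --claw 1

```text
time_s: 0.98
ee_pos: [549.7, 324.5, 153.4]
ee_rot: [-180.0, 0.0, 83.1]
force: [0.3, 0.5, -0.5]
gripper_width: 91.2
```

Emit:
drive_tool --motion '[[[0.034, -0.021, -0.006], [0, 0, 0]], [[0.034, -0.021, -0.006], [0, 0, 0]], [[0.034, -0.021, -0.006], [0, 0, 0]], [[0.025, -0.014, -0.005], [0, 0, 0]], [[0.01, -0.004, -0.001], [0, 0, 0]], [[0, 0, 0], [0, 0, 0]], [[0, 0, 0], [0, 0, 0]], [[0, 0, 0], [0, 0, 0]], [[0, 0, 0], [0, 0, 0]], [[0, 0, 0], [0, 0, 0]]]'

```text
time_s: 1.82
ee_pos: [684.3, 246.3, 130.8]
ee_rot: [180.0, -0.0, 83.2]
force: [-0.2, 0.3, -0.2]
gripper_width: 91.0
```

```bash
python3 - <<'E'
from h import *
print(env.state()['ee_pos'],env.state()['ee_rot'],env.state()['qvel'])
grab('wrist','w1')
s=env.state();print(s['time_s'],s['ee_pos'],s['ee_rot'],s['qpos'].round(1))
E
```

```text
[684.27522904 246.26314454 130.79933161] [ 1.79977976e+02 -2.93192260e-02  8.31877905e+01] [-0.23232404 -0.01394034 -0.20833935 -0.07223422 -0.0070494   0.02864625]
1.8667 [684.44366768 246.03429394 130.7300303 ] [ 1.79978637e+02 -2.43363847e-02  8.31698898e+01] [ 18.9  35.1  73.7   0.   71.2 -64.3]
```

View pics/w1.png

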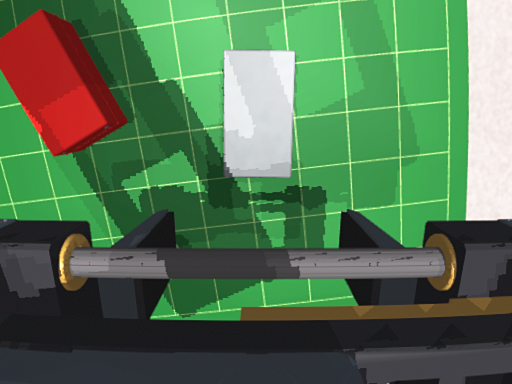

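```bash
python3 - <<'E'
from h import *
crop('w1',200,30,320,200,4,'w1c')
E
```

```text
(no output)
```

View pics/w1c.png

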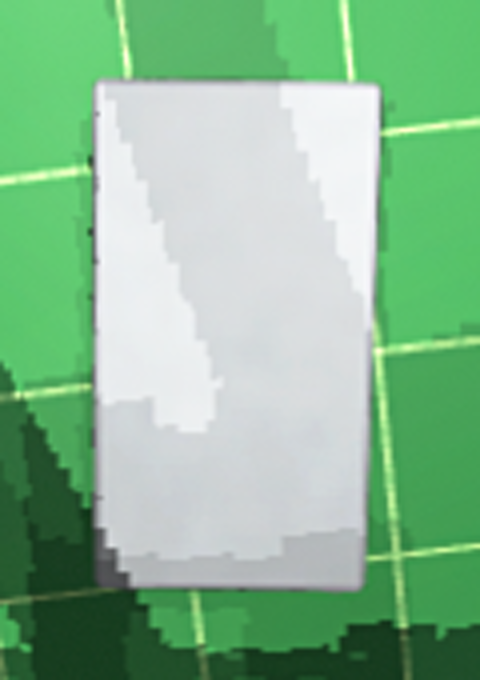

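```bash
cat >> h.py <<'E'
from scipy.optimize import least_squares
def fitbox(obs,L,W,z,x0,fitz=False):
    # obs: list of (p, pts in order rear+y, rear-y, front-y, front+y ; None ok)
    loc=np.array([[L/2,W/2],[L/2,-W/2],[-L/2,-W/2],[-L/2,W/2]])
    def res(v):
        x,y,a=v[:3]; zz=v[3] if fitz else z
        c,s=np.cos(a),np.sin(a); X=np.c_[loc@np.array([[c,s],[-s,c]])+[x,y],np.full(4,zz)]
        r=[]
        for p,pts in obs:
            q=proj(p,X)
            for a_,b_ in zip(q,pts):
                if b_ is not None: r+=list(a_-np.array(b_))
        return np.array(r)
    v0=list(x0[:2])+[np.radians(x0[2])]+([z] if fitz else [])
    o=least_squares(res,v0); v=o.x.copy(); v[2]=np.degrees(v[2])
    return v.round(2),np.sqrt(np.mean(o.fun**2)).round(2)
def C(c,ox,oy,k): return [None if q is None else (ox+(q[0]+.5)/k-.5, oy+(q[1]+.5)/k-.5) for q in c]
E
python3 - <<'E'
from h import *
w=load('w1')
pts=C([(364,590),(96,587),(95,81),(381,84)],200,30,4)
print(fitbox([(w,pts)],100,56,36,(619,253,-7)),fitbox([(w,pts)],100,56,36,(619,253,-7),True))
exec(open('m1.py').read().split('zz=')[0])
print(fitbox([(t,top['flat'])],100,56,36,(619,253,-7)))
print(fitbox([(s,sc['flat'])],100,56,36,(619,253,-7)))
print(fitbox([(t,top['base'])],100,56,45,(540,-50,20)),fitbox([(s,sc['base'])],100,56,45,(540,-50,20)))
print(fitbox([(t,top['disp'])],80,54,12,(640,-260,-15)),fitbox([(s,sc['disp'])],80,54,12,(640,-260,-15)))
E
```

```text
(array([619.18, 255.76,  -7.68]), np.float64(0.72)) (array([619.1 , 255.79,  -7.68,  32.35]), np.float64(0.19))
(array([619.26, 253.03,  -7.12]), np.float64(0.12))
(array([619.66, 251.69,  -8.9 ]), np.float64(0.48))
(array([546.76, -50.39,  19.18]), np.float64(0.44)) (array([546.46, -49.7 ,  18.98]), np.float64(0.47))
(array([ 637.62, -263.33,  -14.76]), np.float64(0.45)) (array([ 636.47, -262.6 ,  -13.15]), np.float64(1.02))
```

Emit:
drive_tool --motion '[[[-0.022, 0.003, -0.01], [0, 0, -0.006]], [[-0.022, 0.003, -0.01], [0, 0, -0.006]], [[-0.021, 0.003, -0.01], [0, 0, 0]], [[0, 0, -0.024], [0, 0, 0]], [[0, 0, -0.024], [0, 0, 0]], [[0, 0, -0.024], [0, 0, 0]], [[0, 0, -0.016], [0, 0, 0]], [[0, 0, -0.006], [0, 0, 0]], [[0, 0, -0.002], [0, 0, 0]], [[0, 0, 0], [0, 0, 0]]]' --claw 1

```text
time_s: 2.7
ee_pos: [620.5, 254.3, 4.4]
ee_rot: [180.0, -0.0, 82.4]
force: [-0.1, 0.4, 0.4]
gripper_width: 91.5
```

Emit:
drive_tool --motion '[[[0, 0, 0], [0, 0, 0]], [[0, 0, 0], [0, 0, 0]], [[0, 0, 0], [0, 0, 0]], [[0, 0, 0], [0, 0, 0]], [[0, 0, 0], [0, 0, 0]], [[0, 0, 0], [0, 0, 0]], [[0, 0, 0], [0, 0, 0]], [[0, 0, 0], [0, 0, 0]], [[0, 0, 0], [0, 0, 0]], [[0, 0, 0], [0, 0, 0]]]' --claw 0 --force 30

```text
time_s: 3.53
ee_pos: [620.6, 254.2, 4.3]
ee_rot: [180.0, -0.0, 82.4]
force: [-0.9, 1.1, 3.3]
gripper_width: 55.7
```

Emit:
drive_tool --motion '[[[0, 0, 0.02], [0, 0, 0]], [[0, 0, 0.04], [0, 0, 0]], [[0, 0, 0.04], [0, 0, 0]], [[0, -0.037, 0.014], [0, 0, 0.05]], [[0, -0.037, 0.014], [0, 0, 0.06]], [[0, -0.037, 0.014], [0, 0, 0.07]], [[0, -0.037, 0.014], [0, 0, 0.07]], [[0, -0.037, 0.014], [0, 0, 0.07]], [[0, -0.037, 0.014], [0, 0, 0.07]], [[0, -0.037, 0.014], [0, 0, 0.06]]]'

```text
time_s: 4.37
ee_pos: [619.1, -7.0, 201.2]
ee_rot: [-179.8, -0.0, 108.4]
force: [1.3, 0.1, -3.7]
gripper_width: 55.9
```

Emit:
drive_tool --motion '[[[0.001, -0.014, 0.006], [0, 0, 0.014]], [[0, -0.005, 0], [0, 0, 0]], [[0, 0, 0], [0, 0, 0]], [[0, 0, 0], [0, 0, 0]], [[0, 0, 0], [0, 0, 0]], [[0, 0, 0], [0, 0, 0]], [[0, 0, 0], [0, 0, 0]], [[0, 0, 0], [0, 0, 0]], [[0, 0, 0], [0, 0, 0]], [[0, 0, 0], [0, 0, 0]]]'

```text
time_s: 5.2
ee_pos: [621.4, -23.7, 207.9]
ee_rot: [-180.0, -0.0, 109.0]
force: [1.2, -0.0, -3.4]
gripper_width: 55.8
```

```bash
python3 - <<'E'
from h import *
grab('wrist','w2')
s=env.state();print(s['time_s'],s['ee_pos'],s['ee_rot'],s['qpos'].round(1),s['gripper_width'])
E
```

```text
5.25 [621.36925116 -23.84034642 207.95973506] [ 1.79999961e+02 -5.68408861e-03  1.08994721e+02] [  -3.3   22.8   83.7    0.    73.5 -112.3] 55.779909337369844
```

View pics/w2.png

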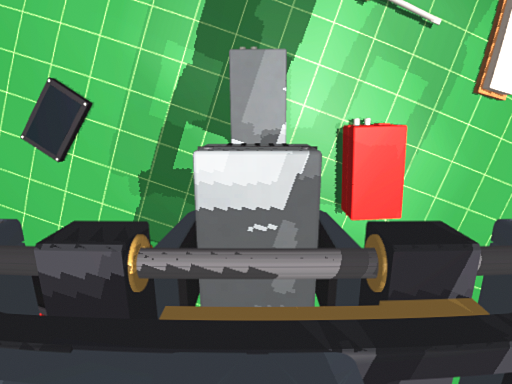

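```bash
python3 - <<'E'
from h import *
crop('w2',180,30,340,180,5,'w2c')
E
```

```text
(no output)
```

View pics/w2c.png

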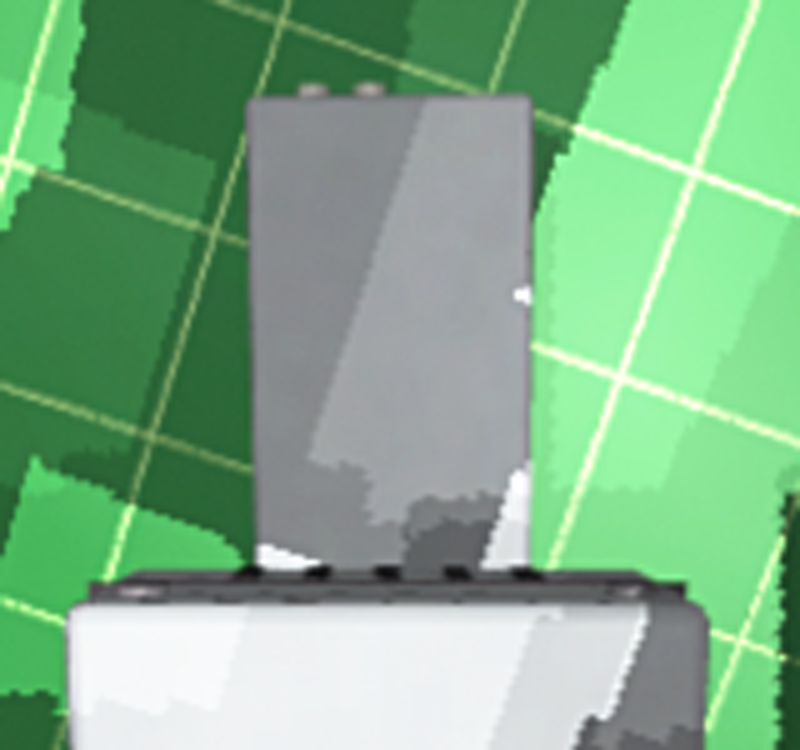

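```bash
cat > m2.py <<'E'
from h import *
def toolframe(tcp,yaw,X):
    y=np.radians(yaw); xt=np.array([np.cos(y),np.sin(y)]); yt=np.array([np.sin(y),-np.cos(y)])
    d=np.atleast_2d(X)[:,:2]-np.array(tcp)[:2]; return np.c_[d@xt,d@yt]
def fitpts(p,front,left,right,z,x0,L=100,W=56):
    F=onz(p,front,z);A=onz(p,left,z);B=onz(p,right,z)
    def res(v):
        a=v[2];R=np.array([[np.cos(a),np.sin(a)],[-np.sin(a),np.cos(a)]])
        l=lambda X:(X[:,:2]-v[:2])@R.T
        return np.r_[l(F)[:,0]+L/2, l(A)[:,1]-W/2, l(B)[:,1]+W/2]
    o=least_squares(res,[x0[0],x0[1],np.radians(x0[2])]);return np.r_[o.x[:2],np.degrees(o.x[2])].round(2),o.fun.round(2)
E
python3 - <<'E'
from m2 import *
w=load('w2')
c=lambda q:C(q,180,30,5)
print(fitpts(w,c([(247,98),(389,97),(531,97)]),c([(531,97),(530,300),(529,560)]),c([(247,98),(252,300),(258,545)]),45,(546,-50,19)))
tcp=[621.37,-23.84,207.96]
E=onz(w,c([(70,604),(380,602),(708,606)]),207.96+31.7); print(E.round(1),toolframe(tcp,109.0,E).round(1))
# flat in tool frame at grasp from w1 fit
print(toolframe([620.6,254.2],82.4,[[619.18,255.76],[619.3,253.0]]))
E
```

```text
(array([546.74, -48.01,  19.5 ]), array([-0.16, -0.  ,  0.16, -0.73, -0.71, -0.51,  0.62,  0.68,  0.65]))
[[581.3 -65.8 239.7]
 [572.6 -40.8 239.7]
 [563.8 -14.3 239.7]] [[-26.6 -51.5]
 [ -0.2 -51.6]
 [ 27.8 -51.3]]
[[ 1.35849217 -1.61384604]
 [-1.36139196 -1.12987253]]
```

Emit:
drive_tool --motion '[[[-0.0146, -0.0051, -0.02], [0, 0, 0.005]], [[-0.0146, -0.0051, -0.02], [0, 0, 0]], [[-0.0146, -0.0051, -0.02], [0, 0, 0]], [[-0.0146, -0.0051, -0.02], [0, 0, 0]], [[-0.0146, -0.0051, -0.02], [0, 0, 0]], [[0, 0, -0.025], [0, 0, 0]], [[0, 0, -0.015], [0, 0, 0]], [[0, 0, -0.009], [0, 0, 0]], [[0, 0, -0.002], [0, 0, 0]], [[0, 0, 0], [0, 0, 0]]]'

```text
time_s: 6.08
ee_pos: [548.7, -49.6, 57.0]
ee_rot: [180.0, -0.0, 109.3]
force: [-0.7, -0.1, -4.0]
gripper_width: 56.0
```

```bash
python3 - <<'E'
from h import *
grab('scene','s3');grab('top','t3')
s=env.state();print(s['time_s'],s['ee_pos'],s['ee_rot'],s['force'])
crop('s3',190,140,310,230,6,'s3c')
E
```

```text
6.1833 [549.52602916 -49.62142502  58.03853322] [1.79877603e+02 5.48432547e-02 1.09273331e+02] [-0.17327202  0.36253261 -3.04514832]
```

View pics/s3c.png

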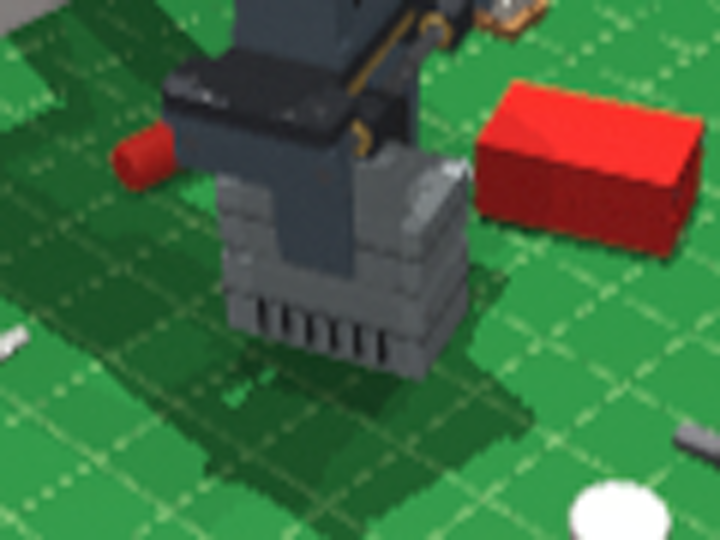

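Emit:
drive_tool --motion '[[[0, 0, -0.003], [0, 0, 0]], [[0, 0, -0.002], [0, 0, 0]], [[0, 0, -0.001], [0, 0, 0]], [[0, 0, -0.001], [0, 0, 0]], [[0, 0, 0], [0, 0, 0]], [[0, 0, 0], [0, 0, 0]], [[0, 0, 0], [0, 0, 0]], [[0, 0, 0], [0, 0, 0]], [[0, 0, 0], [0, 0, 0]], [[0, 0, 0], [0, 0, 0]]]'

```text
time_s: 7.02
ee_pos: [548.4, -49.6, 50.0]
ee_rot: [180.0, -0.0, 109.3]
force: [0.2, -0.7, -3.9]
gripper_width: 56.3
```

```bash
python3 - <<'E'
from h import *
s=env.state();print(s['time_s'],s['ee_pos'],s['ee_rot'],s['force'])
E
```

```text
7.0167 [548.37908614 -49.5577185   50.03044741] [ 1.79995331e+02 -4.54189780e-03  1.09262785e+02] [ 0.21646603 -0.67984355 -3.90070682]
```

Emit:
drive_tool --motion '[[[0, 0, -0.0005], [0, 0, 0]], [[0, 0, -0.0005], [0, 0, 0]], [[0, 0, 0], [0, 0, 0]], [[0, 0, 0], [0, 0, 0]], [[0, 0, 0], [0, 0, 0]], [[0, 0, 0], [0, 0, 0]], [[0, 0, 0], [0, 0, 0]], [[0, 0, 0], [0, 0, 0]], [[0, 0, 0], [0, 0, 0]], [[0, 0, 0], [0, 0, 0]]]'

```text
time_s: 7.85
ee_pos: [548.5, -49.6, 49.3]
ee_rot: [180.0, 0.0, 109.3]
force: [-2.5, 0.2, 4.6]
gripper_width: 56.0
```

Emit:
drive_tool --motion '[[[0, 0, 0], [0, 0, 0]], [[0, 0, 0], [0, 0, 0]], [[0, 0, 0], [0, 0, 0]], [[0, 0, 0], [0, 0, 0]], [[0, 0, 0], [0, 0, 0]], [[0, 0, 0], [0, 0, 0]], [[0, 0, 0.01], [0, 0, 0]], [[0, 0, 0.03], [0, 0, 0]], [[0, 0, 0.04], [0, 0, 0]], [[0, 0, 0.04], [0, 0, 0]]]' --claw 1

```text
time_s: 8.68
ee_pos: [547.6, -49.5, 170.4]
ee_rot: [-179.9, -0.1, 109.3]
force: [1.2, -0.2, 0.0]
gripper_width: 91.7
```

Emit:
drive_tool --motion '[[[-0.007, -0.03, 0], [0, 0, -0.05]], [[-0.007, -0.03, 0], [0, 0, -0.05]], [[-0.007, -0.03, 0], [0, 0, -0.05]], [[-0.007, -0.03, 0], [0, 0, -0.05]], [[-0.007, -0.03, 0], [0, 0, -0.05]], [[-0.007, -0.03, 0], [0, 0, -0.05]], [[-0.007, -0.03, 0], [0, 0, -0.05]], [[-0.007, -0.03, 0], [0, 0, -0.05]], [[-0.007, -0.03, 0], [0, 0, -0.059]], [[0, -0.006, -0.01], [0, 0, 0]]]'

```text
time_s: 9.52
ee_pos: [485.3, -330.6, 161.4]
ee_rot: [179.7, 0.3, 82.7]
force: [-0.4, -0.5, -0.3]
gripper_width: 91.0
```

Emit:
drive_tool --motion '[[[0, 0, 0], [0, 0, 0]], [[0, 0, 0], [0, 0, 0]], [[0, 0, 0], [0, 0, 0]], [[0, 0, 0], [0, 0, 0]], [[0, 0, 0], [0, 0, 0]], [[0, 0, 0], [0, 0, 0]], [[0, 0, 0], [0, 0, 0]], [[0, 0, 0], [0, 0, 0]], [[0, 0, 0], [0, 0, 0]], [[0, 0, 0], [0, 0, 0]]]'

```text
time_s: 10.35
ee_pos: [485.4, -325.5, 159.0]
ee_rot: [180.0, -0.0, 83.0]
force: [1.1, -0.8, -0.9]
gripper_width: 91.5
```

```bash
python3 - <<'E'
from h import *
grab('wrist','w4')
s=env.state();print(s['time_s'],s['ee_pos'],s['ee_rot'],s['qpos'].round(1))
grab('scene','s4');grab('top','t4')
crop('s4',210,130,310,220,6,'s4c');crop('t4',210,140,290,230,6,'t4c')
E
```

```text
10.4 [ 485.35029152 -325.54548381  158.97341656] [-1.79997955e+02 -6.47943694e-03  8.29630098e+01] [ -35.    21.4   93.2    0.    65.4 -117.9]
```

View pics/w4.png

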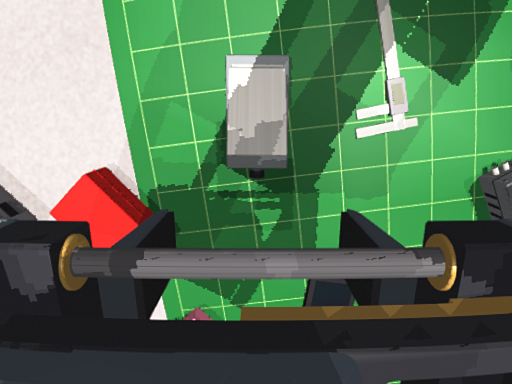

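View pics/s4c.png

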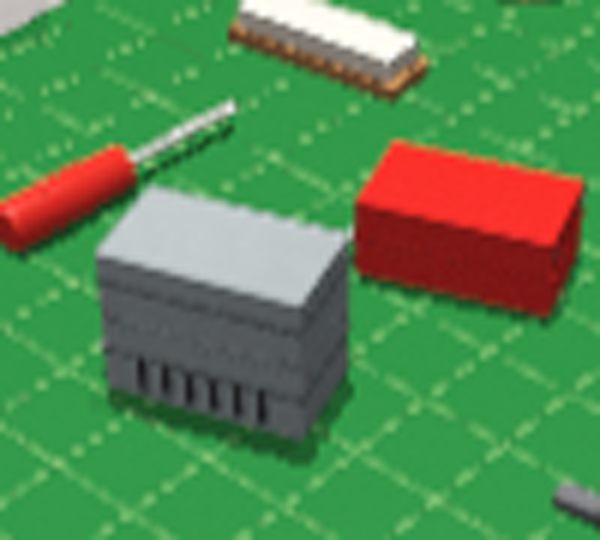

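View pics/t4c.png

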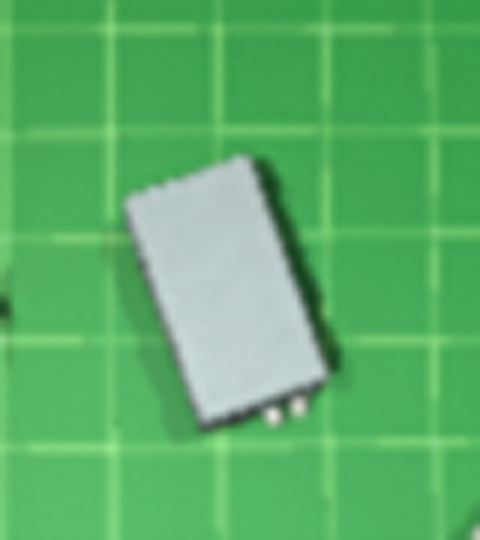

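```bash
python3 - <<'E'
from h import *
t=load('t4');s=load('s4')
print(fitbox([(t,C([(247,155),(330,375),(203,428),(125,200)],210,140,6)[i] and None) for i in []] or [(t,[C([(125,200)],210,140,6)[0],C([(247,155)],210,140,6)[0],C([(330,375)],210,140,6)[0],C([(203,428)],210,140,6)[0]])],100,56,81,(547,-50,19)))
print(fitbox([(s,C([(350,233),(303,308),(98,255),(153,188)],210,130,6))],100,56,81,(547,-50,19)))
crop('w4',205,40,315,190,5,'w4c')
E
```

```text
(array([547.82, -51.41,  19.73]), np.float64(0.34))
(array([548.74, -50.97,  19.71]), np.float64(0.34))
```

View pics/w4c.png

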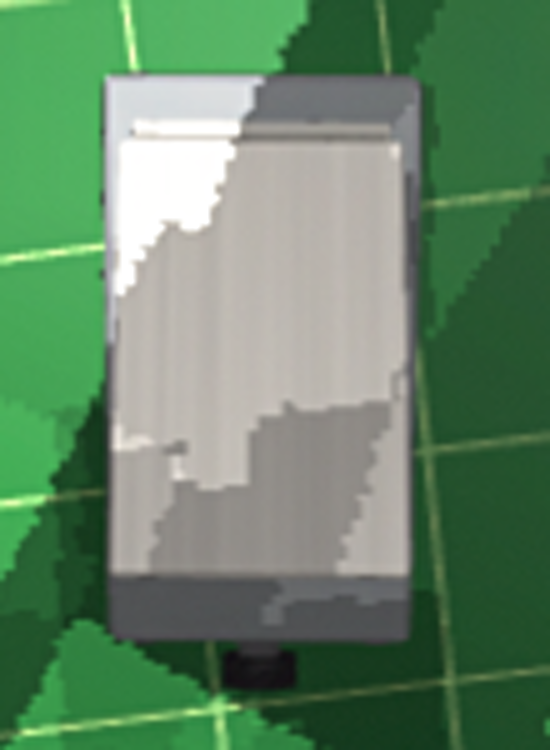

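```bash
cat > m4.py <<'E'
from m2 import *
w=load('w4')
c=lambda q:C(q,205,40,5)
print('case z30',fitbox([(w,c([(411,640),(110,640),(105,76),(419,79)]))],100,56,30,(420,-317,-7)),fitbox([(w,c([(411,640),(110,640),(105,76),(419,79)]))],100,56,30,(420,-317,-7),True))
exec(open('m1.py').read().split('zz=')[0])
print(fitbox([(t,top['head'])],100,56,30,(420,-317,-7)))
E
python3 m4.py
python3 - <<'E'
from h import *
crop('s4',115,185,170,245,10,'s4h')
crop('t4',325,205,380,270,9,'t4h')
E
```

```text
case z30 (array([ 417.99, -316.46,   -7.28]), np.float64(0.67)) (array([ 417.88, -316.45,   -7.28,   25.95]), np.float64(0.29))
(array([ 420.19, -316.68,   -6.98]), np.float64(0.28))
```

View pics/s4h.png

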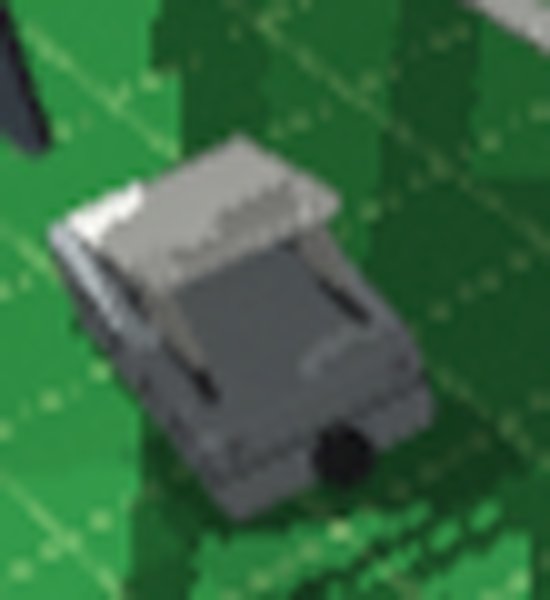

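View pics/t4h.png

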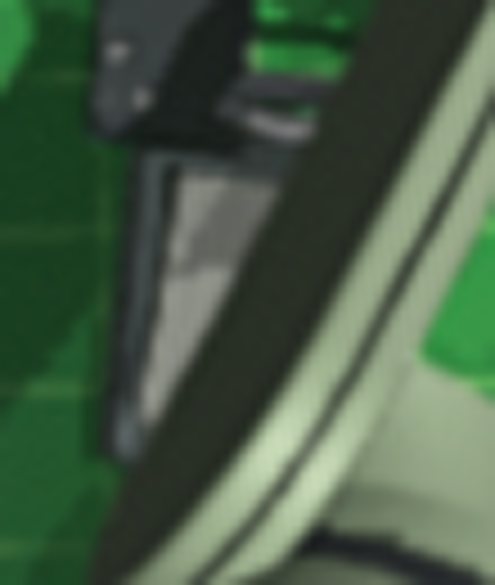

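Emit:
drive_tool --motion '[[[-0.022, 0.0027, -0.01], [0, 0, -0.003]], [[-0.022, 0.0027, -0.01], [0, 0, 0]], [[-0.0226, 0.0026, -0.01], [0, 0, 0]], [[0, 0, -0.03], [0, 0, 0]], [[0, 0, -0.03], [0, 0, 0]], [[0, 0, -0.03], [0, 0, 0]], [[0, 0, -0.02], [0, 0, 0]], [[0, 0, -0.01], [0, 0, 0]], [[0, 0, -0.005], [0, 0, 0]], [[0, 0, 0], [0, 0, 0]]]'

```text
time_s: 11.33
ee_pos: [418.7, -317.5, 3.5]
ee_rot: [-180.0, -0.0, 82.8]
force: [0.5, -0.1, 1.0]
gripper_width: 91.4
```

Emit:
drive_tool --motion '[[[0, 0, 0], [0, 0, 0]], [[0, 0, 0], [0, 0, 0]], [[0, 0, 0], [0, 0, 0]], [[0, 0, 0], [0, 0, 0]], [[0, 0, 0], [0, 0, 0]], [[0, 0, 0], [0, 0, 0]], [[0, 0, 0], [0, 0, 0]], [[0, 0, 0], [0, 0, 0]], [[0, 0, 0], [0, 0, 0]], [[0, 0, 0], [0, 0, 0]]]' --claw 0 --force 35

```text
time_s: 12.17
ee_pos: [419.0, -317.7, 4.5]
ee_rot: [180.0, 0.0, 82.8]
force: [-0.9, 0.7, 5.0]
gripper_width: 55.7
```

```bash
python3 - <<'E'
from h import *
grab('wrist','w5')
s=env.state();print(s['time_s'],s['ee_pos'],s['ee_rot'],s['force'],s['gripper_width'])
E
```

```text
12.2167 [ 418.98120524 -317.67255601    4.48954134] [1.79962486e+02 7.87174782e-03 8.27825002e+01] [-1.40890023  0.56149128  5.58755934] 55.95667969398832
```

View pics/w5.png

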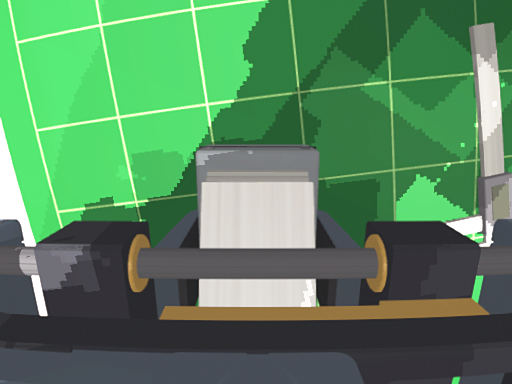

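```bash
python3 - <<'E'
from h import *
crop('w5',185,135,335,245,5,'w5c')
E
```

```text
(no output)
```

View pics/w5c.png

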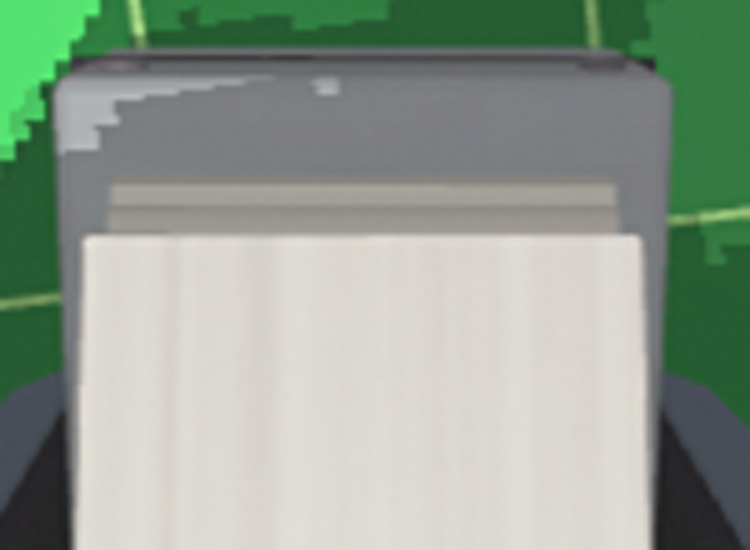

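```bash
python3 - <<'E'
from m2 import *
w=load('w5');c=lambda q:C(q,185,135,5)
tcp=[418.98,-317.67]
for z in (30,): 
    E=onz(w,c([(57,74),(360,73),(670,74)]),z);print(toolframe(tcp,82.78,E).round(1))
print('plate low edge z 39', toolframe(tcp,82.78,onz(w,c([(83,235),(640,235)]),39)).round(1))
print('plate low edge z 35', toolframe(tcp,82.78,onz(w,c([(83,235),(640,235)]),35)).round(1))
print(toolframe(tcp,82.78,[[418,-316.5],[420.2,-316.7]]))
w=load('w4');c=lambda q:C(q,205,40,5)
for z in (35,39): print(toolframe(tcp,82.78,onz(w,c([(120,141),(402,141)]),z)).round(1))
# plate angle: rear upper edge
hc=np.array([417.99,-316.46]);a=np.radians(-7.28)
o,d=ray(w,c([(111,576),(405,576)]))
for th in range(10,28,2):
  for hz in (35,):
    z=hz+76*np.sin(np.radians(th))
    X=o+d*((z-o[2])/d[:,2])[:,None]
    l=(X[:,:2]-hc)@np.array([np.cos(a),np.sin(a)]); wd=np.linalg.norm(X[1]-X[0])
    print(th,l.round(1),'pred',-36+76*np.cos(np.radians(th)),'w',wd.round(1))
E
```

```text
[[-26.4 -51.6]
 [  0.5 -51.6]
 [ 28.1 -51.5]]
plate low edge z 39 [[-23.1 -38.8]
 [ 24.4 -38.8]]
plate low edge z 35 [[-23.8 -38. ]
 [ 25.1 -38. ]]
[[ 1.03755699 -1.11927453]
 [ 1.1156378   1.08841733]]
[[-23.2 -39.2]
 [ 25.1 -39.4]]
[[-22.9 -38.7]
 [ 24.8 -38.8]]
10 [35.3 35.2] pred 38.845389228927814 w 50.7
12 [35.  34.9] pred 38.33921765576923 w 50.3
14 [34.7 34.5] pred 37.74247519697573 w 49.8
16 [34.4 34.2] pred 37.055888891312236 w 49.3
18 [34.1 33.9] pred 36.28029523843166 w 48.9
20 [33.8 33.6] pred 35.416639179729046 w 48.4
22 [33.5 33.3] pred 34.46597294707584 w 48.0
24 [33.2 33. ] pred 33.42945478083766 w 47.5
26 [32.9 32.8] pred 32.308347518736696 w 47.1
```

Emit:
drive_tool --motion '[[[0, 0, 0.02], [0, 0, 0]], [[0, 0, 0.04], [0, 0, 0]], [[0, 0, 0.04], [0, 0, 0]], [[0.0162, 0.0335, 0.005], [0, 0, 0.05]], [[0.0162, 0.0335, 0.005], [0, 0, 0.06]], [[0.0162, 0.0335, 0.005], [0, 0, 0.06]], [[0.0162, 0.0335, 0.005], [0, 0, 0.06]], [[0.0162, 0.0335, 0.005], [0, 0, 0.06]], [[0.0162, 0.0335, 0.005], [0, 0, 0.06]], [[0.0162, 0.0335, 0.005], [0, 0, 0.06]]]'

```text
time_s: 13.05
ee_pos: [531.6, -81.2, 137.9]
ee_rot: [-179.9, -0.1, 106.5]
force: [1.1, -0.6, -4.6]
gripper_width: 56.0
```

Emit:
drive_tool --motion '[[[0.0162, 0.0335, 0], [0, 0, 0.0525]], [[0, 0, 0], [0, 0, 0]], [[0, 0, 0], [0, 0, 0]], [[0, 0, 0], [0, 0, 0]], [[0, 0, 0], [0, 0, 0]], [[0, 0, -0.015], [0, 0, 0]], [[0, 0, -0.015], [0, 0, 0]], [[0, 0, -0.007], [0, 0, 0]], [[0, 0, 0], [0, 0, 0]], [[0, 0, 0], [0, 0, 0]]]'

```text
time_s: 13.88
ee_pos: [548.0, -50.3, 101.8]
ee_rot: [-180.0, -0.0, 109.2]
force: [-0.3, 0.4, -3.9]
gripper_width: 56.0
```

```bash
python3 - <<'E'
from h import *
grab('scene','s6')
s=env.state();print(s['time_s'],s['ee_pos'],s['ee_rot'],s['force'],s['gripper_width'])
crop('s6',190,120,310,230,6,'s6c')
E
```

```text
13.9333 [548.61803348 -50.23645179 102.42287788] [1.79962569e+02 1.51410067e-02 1.09228482e+02] [ 0.19514141 -0.28631772 -3.75150258] 55.88725493811446
```

View pics/s6c.png

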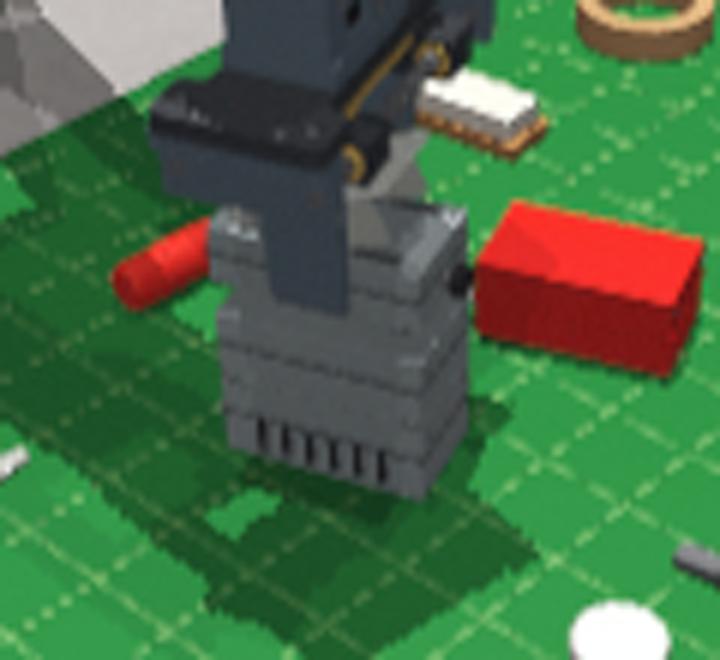

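Emit:
drive_tool --motion '[[[0.0002, 0.0007, -0.004], [0, 0, 0.001]], [[0, 0, -0.004], [0, 0, 0]], [[0, 0, -0.003], [0, 0, 0]], [[0, 0, -0.002], [0, 0, 0]], [[0, 0, -0.001], [0, 0, 0]], [[0, 0, 0], [0, 0, 0]], [[0, 0, 0], [0, 0, 0]], [[0, 0, 0], [0, 0, 0]], [[0, 0, 0], [0, 0, 0]], [[0, 0, 0], [0, 0, 0]]]'

```text
time_s: 14.77
ee_pos: [548.7, -48.9, 88.1]
ee_rot: [180.0, 0.0, 109.3]
force: [0.1, 0.3, -4.5]
gripper_width: 56.0
```

Emit:
drive_tool --motion '[[[0, 0, -0.001], [0, 0, 0]], [[0, 0, -0.0005], [0, 0, 0]], [[0, 0, -0.0005], [0, 0, 0]], [[0, 0, 0], [0, 0, 0]], [[0, 0, 0], [0, 0, 0]], [[0, 0, 0], [0, 0, 0]], [[0, 0, 0], [0, 0, 0]], [[0, 0, 0], [0, 0, 0]], [[0, 0, 0], [0, 0, 0]], [[0, 0, 0], [0, 0, 0]]]'

```text
time_s: 15.6
ee_pos: [548.6, -48.9, 86.0]
ee_rot: [180.0, -0.0, 109.3]
force: [0.0, -0.5, -3.8]
gripper_width: 56.0
```

Emit:
drive_tool --motion '[[[0, -0.0005, 0], [0, 0, 0]], [[0, 0, -0.0005], [0, 0, 0]], [[0, 0, -0.0005], [0, 0, 0]], [[0, 0, -0.0005], [0, 0, 0]], [[0, 0, 0], [0, 0, 0]], [[0, 0, 0], [0, 0, 0]], [[0, 0, 0], [0, 0, 0]], [[0, 0, 0], [0, 0, 0]], [[0, 0, 0], [0, 0, 0]], [[0, 0, 0], [0, 0, 0]]]'

```text
time_s: 16.43
ee_pos: [548.7, -49.5, 85.5]
ee_rot: [180.0, 0.0, 109.3]
force: [-3.4, -1.2, 5.5]
gripper_width: 55.9
```

Emit:
drive_tool --motion '[[[0, 0, 0], [0, 0, 0]], [[0, 0, 0], [0, 0, 0]], [[0, 0, 0], [0, 0, 0]], [[0, 0, 0], [0, 0, 0]], [[0, 0, 0], [0, 0, 0]], [[0, 0, 0], [0, 0, 0]], [[0, 0, 0.01], [0, 0, 0]], [[0, 0, 0.03], [0, 0, 0]], [[0, 0, 0.04], [0, 0, 0]], [[0, 0, 0.04], [0, 0, 0]]]' --claw 1

```text
time_s: 17.27
ee_pos: [547.8, -49.3, 205.9]
ee_rot: [-179.9, -0.1, 109.3]
force: [1.6, 0.3, -0.3]
gripper_width: 91.4
```

Emit:
drive_tool --motion '[[[0.018, 0.006, 0.014], [0, 0, 0]], [[0.018, 0.006, 0.014], [0, 0, 0]], [[0.018, 0.006, 0.014], [0, 0, 0]], [[0.014, 0.006, 0.008], [0, 0, 0]], [[0, 0, 0], [0, 0, 0]], [[0, 0, 0], [0, 0, 0]], [[0, 0, 0], [0, 0, 0]], [[0, 0, 0], [0, 0, 0]], [[0, 0, 0], [0, 0, 0]], [[0, 0, 0], [0, 0, 0]]]'

```text
time_s: 18.1
ee_pos: [615.8, -25.6, 254.2]
ee_rot: [-179.9, -0.0, 109.3]
force: [0.5, 0.9, 0.4]
gripper_width: 91.3
```

```bash
python3 - <<'E'
from h import *
grab('wrist','w7')
s=env.state();print(s['time_s'],s['ee_pos'],s['ee_rot'],s['force'],s['gripper_width'])
grab('scene','s7')
crop('w7',190,0,330,150,5,'w7c')
crop('s7',200,110,310,220,7,'s7c')
E
```

```text
18.15 [615.97924195 -25.61286699 254.32277826] [-1.79962980e+02 -1.72648479e-02  1.09327961e+02] [ 0.64852693 -0.04225684  0.04182998] 90.9636142262252
```

View pics/w7.png

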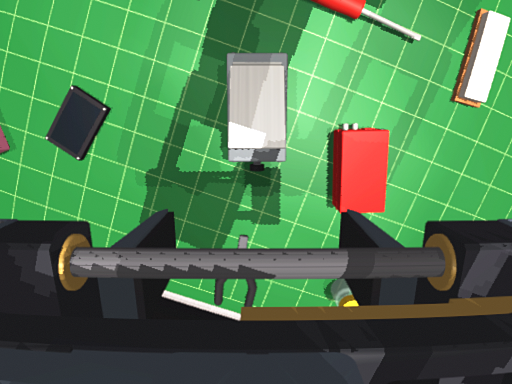

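View pics/s7c.png

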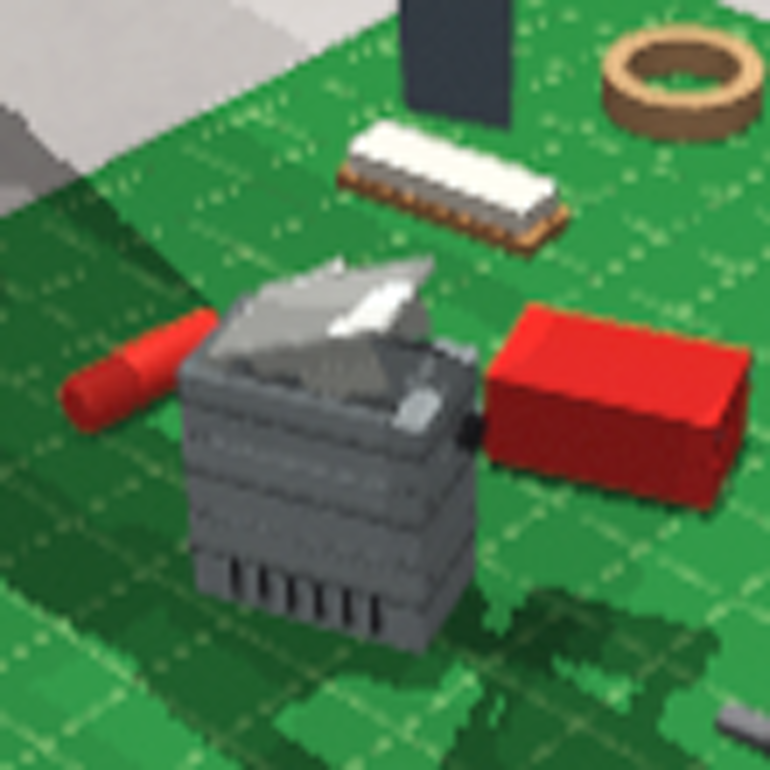

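```bash
python3 - <<'E'
from h import *
crop('s7',222,140,275,180,15,'s7d')
crop('w7',215,45,300,175,6,'w7c')
E
```

```text
(no output)
```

View pics/s7d.png

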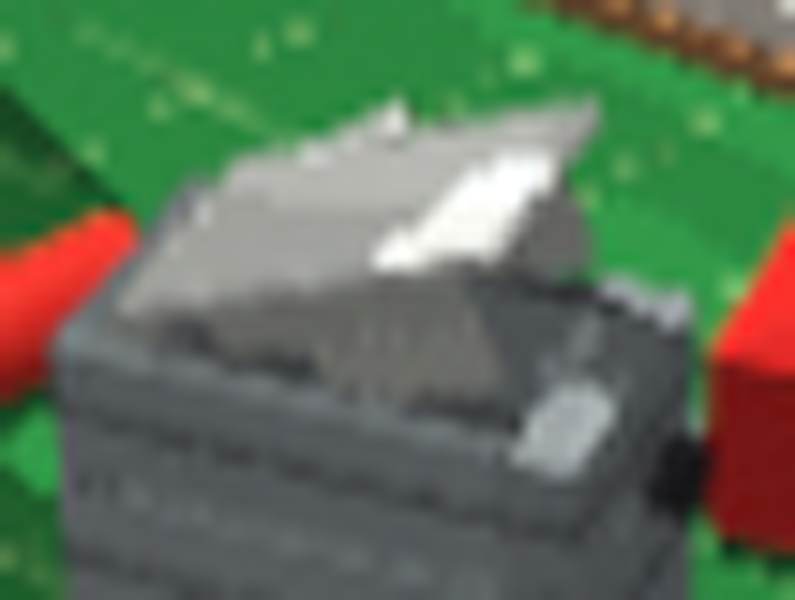

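View pics/w7c.png

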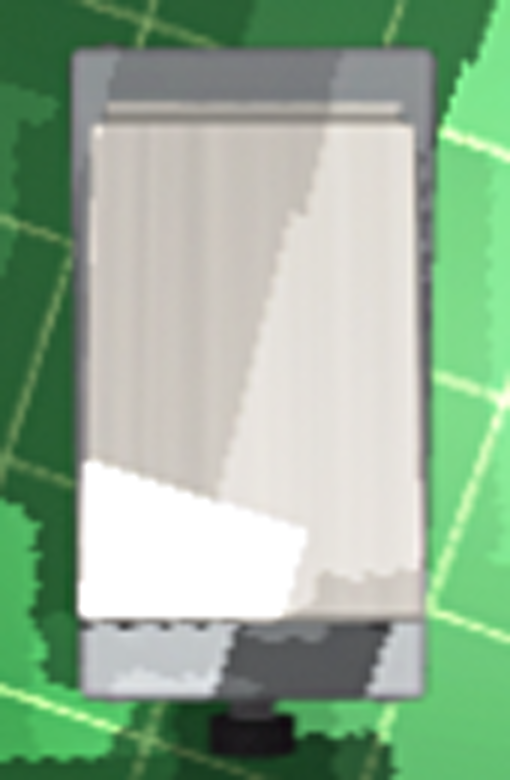

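```bash
cat > m7.py <<'E'
from m2 import *
w=load('w7');s=load('s7')
cw=lambda q:C(q,215,45,6); cs=lambda q:C(q,222,140,15)
def model(x,y,yaw,th,dz=0):
    a=yaw;R=np.array([[np.cos(a),-np.sin(a),0],[np.sin(a),np.cos(a),0],[0,0,1]])
    case=[(-50,-28,30),(-50,28,30),(50,-28,30),(50,28,30)]
    pl=[(-36,-24,35),(-36,24,35),(-36+76*np.cos(th),-24,35+76*np.sin(th)),(-36+76*np.cos(th),24,35+76*np.sin(th))]
    return np.array(case+pl,float)@R.T+[x,y,81+dz]
W=cw([(73,50),(437,50),(82,697),(427,697),(93,126),(415,124),(79,619),(423,620)])
S=cs([(52,345),None,None,(692,318),(118,310),None,(508,264),(600,100)])
def run(obs,free_dz,th=None):
    def res(v):
        X=model(v[0],v[1],v[2],v[3] if th is None else th,v[4] if free_dz else 0);r=[]
        for p,P in obs:
            q=proj(p,X); r+=[q[i]-np.array(P[i]) for i in range(8) if P[i] is not None]
        return np.ravel(r)
    o=least_squares(res,[547,-50,np.radians(19.3),.35,0]);v=o.x.copy();v[2:4]=np.degrees(v[2:4]);return v.round(2),np.sqrt(np.mean(o.fun**2)).round(2),o.fun.reshape(-1,2).round(1).tolist()
for f in (0,1):
    print('W',run([(w,W)],f));print('S',run([(s,S)],f))
E
python3 m7.py
```

```text
W (array([547.04, -49.48,  19.16,  23.12,   0.  ]), np.float64(0.75), [[-0.7, -1.4], [0.4, -1.3], [-0.5, 0.1], [-0.0, 0.2], [0.1, 1.1], [-0.1, 1.6], [0.8, -0.1], [-0.1, -0.2]])
S (array([547.96, -50.36,  19.31,  24.68,   0.  ]), np.float64(0.79), [[-0.4, -0.1], [0.8, -1.4], [0.6, 1.0], [-1.2, -0.3], [0.3, 0.7]])
W (array([546.99, -49.49,  19.16,  22.89,  -0.74]), np.float64(0.75), [[-0.6, -1.3], [0.3, -1.2], [-0.4, -0.1], [-0.1, 0.0], [0.2, 1.2], [-0.2, 1.6], [0.9, -0.1], [-0.2, -0.2]])
S (array([546.07, -48.48,  19.34,  24.69,  -1.86]), np.float64(0.79), [[-0.3, -0.1], [0.8, -1.4], [0.6, 1.0], [-1.2, -0.3], [0.3, 0.8]])
```

Emit:
drive_tool --motion '[[[0.0034, -0.012, -0.0106], [0.094, 0.033, 0]], [[0.0034, -0.012, -0.0106], [0.094, 0.033, 0]], [[0.0034, -0.012, -0.0106], [0.094, 0.033, 0]], [[0.0034, -0.012, -0.0106], [0.094, 0.033, 0]], [[0.0034, -0.012, -0.0106], [0.094, 0.033, 0]], [[0.0034, -0.012, -0.0106], [0.094, 0.033, 0]], [[0.0034, -0.012, -0.0106], [0.094, 0.033, 0]], [[0.0034, -0.012, -0.0106], [0, 0, 0]], [[0, 0, 0], [0, 0, 0]], [[0, 0, 0], [0, 0, 0]]]'

```text
time_s: 19.03
ee_pos: [643.7, -121.2, 169.4]
ee_rot: [-180.0, -39.9, 109.3]
force: [-0.6, -0.4, 0.4]
gripper_width: 91.1
```

Emit:
drive_tool --motion '[[[0, 0, 0], [0, 0, 0]], [[0, 0, 0], [0, 0, 0]], [[0, 0, 0], [0, 0, 0]], [[0, 0, 0], [0, 0, 0]], [[0, 0, 0], [0, 0, 0]], [[0, 0, 0], [0, 0, 0]], [[0, 0, 0], [0, 0, 0]], [[0, 0, 0], [0, 0, 0]], [[0, 0, 0], [0, 0, 0]], [[0, 0, 0], [0, 0, 0]]]'

```text
time_s: 19.87
ee_pos: [643.7, -121.4, 169.6]
ee_rot: [-180.0, -40.0, 109.3]
force: [0.3, -0.1, -0.3]
gripper_width: 91.1
```

```bash
python3 - <<'E'
from h import *
grab('wrist','w8')
s=env.state();print(s['time_s'],s['ee_pos'],s['ee_rot'],s['qpos'].round(1))
grab('top','t8')
E
```

```text
19.9167 [ 643.74883271 -121.44256838  169.53641165] [-179.99020554  -39.97041448  109.33245265] [ -25.3   42.1   65.9   27.8  101.1 -136.4]
```

View pics/w8.png

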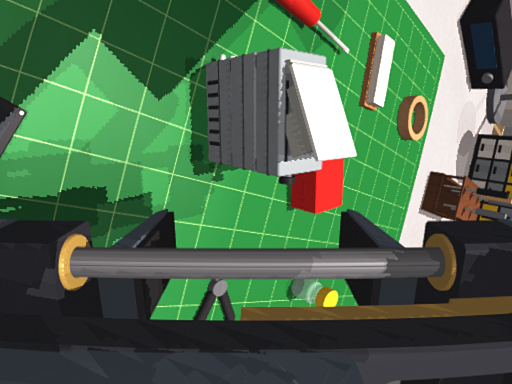

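Clear side view: the stack spans about (205–355, 45–180), with the plate as the white quadrilateral. I'll enlarge it to get the slope.

```bash
python3 - <<'E'
from h import *
crop('w8',200,40,365,185,4.8,'w8c')
E
```

```text
(no output)
```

View pics/w8c.png

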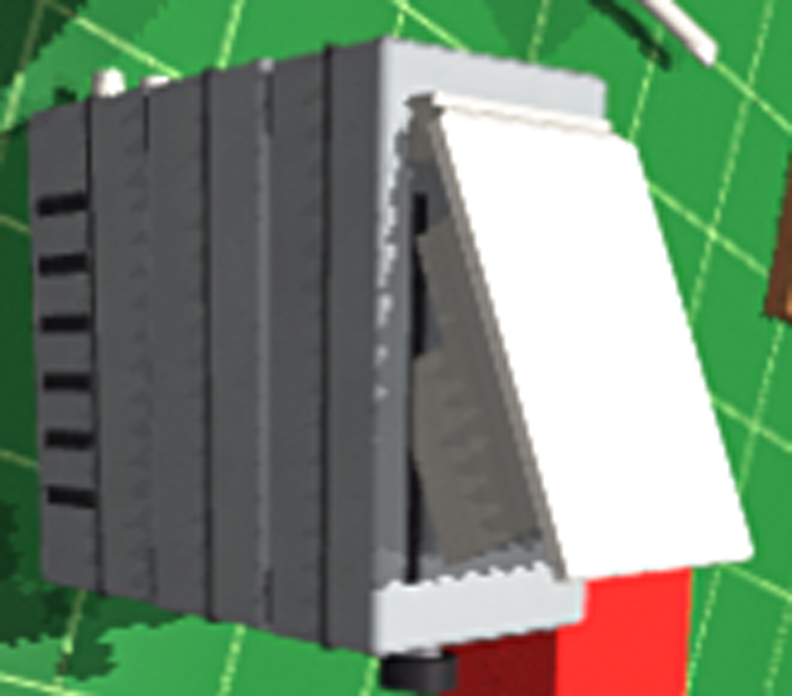

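```bash
cat > m8.py <<'E'
exec(open('m7.py').read().split('for f in')[0])
p8=load('w8');P8=C([(381,40),(606,78),(373,650),(583,612),(440,107),(635,143),(567,578),(752,552)],200,40,4.8)
for f in (0,1): print(run([(p8,P8)],f))
# free shift per-view + free hinge x,z
def model2(v):
    x,y,yaw,th,dz,hx,hz=v
    R=cv2.Rodrigues(np.array([0,0,yaw]))[0]
    case=[(-50,-28,30),(-50,28,30),(50,-28,30),(50,28,30)]
    pl=[(hx+76*k*np.cos(th),y_,hz+76*k*np.sin(th)) for k in (0,1) for y_ in (-24,24)]
    return np.array(case+pl,float)@R.T+[x,y,81+dz]
def fit2(obs):
    n=len(obs)
    def res(v):
        r=[]
        yaw,th,hx,hz=v[:4]
        for i,(p,P) in enumerate(obs):
            sh=v[4+3*i:7+3*i]
            q=proj(p,model2([sh[0],sh[1],yaw,th,sh[2],hx,hz])); r+=[q[j]-np.array(P[j]) for j in range(8) if P[j] is not None]
        return np.ravel(r)
    o=least_squares(res,[np.radians(19.3),.4,-36,35]+[547,-50,0]*n)
    v=o.x.copy();v[:2]=np.degrees(v[:2]);return v.round(2),np.sqrt(np.mean(o.fun**2)).round(2),o.fun.reshape(-1,2).round(1).tolist()
print(fit2([(p8,P8)]));print(fit2([(p8,P8),(w,W)]))
E
python3 m8.py
```

```text
(array([546.36, -48.62,  18.91,  24.79,   0.  ]), np.float64(1.71), [[2.0, -2.8], [1.7, -1.1], [1.2, 0.3], [1.3, 1.7], [-2.2, 2.3], [-3.3, 1.1], [0.2, -1.2], [-0.8, -0.1]])
(array([ 5.4629e+02, -4.8430e+01,  1.8910e+01,  2.4800e+01, -1.9000e-01]), np.float64(1.71), [[2.0, -2.7], [1.6, -1.0], [1.3, 0.3], [1.3, 1.6], [-2.2, 2.4], [-3.4, 1.1], [0.2, -1.2], [-0.9, -0.1]])
(array([ 19.53,  21.99, -37.43,  40.47, 546.22, -46.95,  -3.38]), np.float64(0.65), [[-0.0, -0.9], [-0.7, -0.3], [0.3, 0.3], [-0.0, 1.1], [0.9, 1.2], [-0.4, -0.5], [0.5, -0.6], [-0.8, -0.2]])
(array([ 19.31,  22.05, -37.29,  40.52, 546.17, -47.  ,  -3.42, 547.56,
       -49.29,  -3.11]), np.float64(0.52), [[0.1, -1.1], [-0.6, -0.2], [0.1, 0.1], [-0.2, 1.2], [1.0, 1.1], [-0.3, -0.3], [0.5, -0.7], [-0.9, 0.0], [-0.5, -0.1], [-0.1, -0.1], [-0.1, 0.3], [-0.2, 0.2], [-0.2, -0.1], [-0.0, 0.2], [0.8, -0.1], [0.1, -0.3]])
```

```bash
cat >> m8.py <<'E'
print('---')
def fit3(obs,fh):
    n=len(obs)
    def res(v):
        r=[];yaw,th=v[:2];hx,hz=fh(th)
        for i,(p,P) in enumerate(obs):
            sh=v[2+3*i:5+3*i]
            q=proj(p,model2([sh[0],sh[1],yaw,th,sh[2],hx,hz])); r+=[q[j]-np.array(P[j]) for j in range(8) if P[j] is not None]
        return np.ravel(r)
    o=least_squares(res,[np.radians(19.3),.4]+[547,-50,0]*n)
    v=o.x.copy();v[:2]=np.degrees(v[:2]);return v.round(2),np.sqrt(np.mean(o.fun**2)).round(2)
f1=lambda th:(-36-4*np.sin(th),35+4*np.cos(th))
f2=lambda th:(-36.,39.)
for f in (f1,f2): print(fit3([(p8,P8)],f),fit3([(p8,P8),(w,W)],f))
E
python3 m8.py | sed -n '/---/,$p'
```

```text
---
(array([ 19.37,  22.71, 546.54, -47.42,  -2.2 ]), np.float64(0.82)) (array([ 19.27,  22.57, 546.52, -47.43,  -2.15, 547.74, -49.23,  -2.09]), np.float64(0.65))
(array([ 19.27,  23.03, 545.72, -47.47,  -2.67]), np.float64(0.96)) (array([ 19.2 ,  23.11, 545.73, -47.49,  -2.68, 547.01, -49.49,  -2.27]), np.float64(0.78))
```

Emit:
drive_tool --motion '[[[0.008, -0.0227, 0], [-0.094, -0.033, 0]], [[0.008, -0.0227, 0], [-0.094, -0.033, 0]], [[0.008, -0.0227, 0], [-0.094, -0.033, 0]], [[0.008, -0.0227, 0], [-0.094, -0.033, 0]], [[0.008, -0.0227, 0], [-0.094, -0.033, 0]], [[0.008, -0.0227, 0], [-0.094, -0.033, 0]], [[0.008, -0.0227, 0], [-0.094, -0.033, 0]], [[0, 0, -0.01], [0, 0, -0.1]], [[0, 0, -0.01], [0, 0, -0.1]], [[0, 0, -0.01], [0, 0, -0.1]]]'

```text
time_s: 20.8
ee_pos: [699.7, -280.1, 139.7]
ee_rot: [180.0, -0.0, 91.9]
force: [0.1, -0.8, -0.8]
gripper_width: 91.3
```

Emit:
drive_tool --motion '[[[0, 0, -0.01], [0, 0, -0.1]], [[0, 0, -0.01], [0, 0, -0.1]], [[0, 0, -0.01], [0, 0, -0.095]], [[0, 0, 0], [0, 0, 0]], [[0, 0, 0], [0, 0, 0]], [[0, 0, 0], [0, 0, 0]], [[0, 0, 0], [0, 0, 0]], [[0, 0, 0], [0, 0, 0]], [[0, 0, 0], [0, 0, 0]], [[0, 0, 0], [0, 0, 0]]]'

```text
time_s: 21.63
ee_pos: [699.9, -280.3, 110.1]
ee_rot: [180.0, -0.0, 75.3]
force: [0.5, -0.0, -0.2]
gripper_width: 91.1
```

```bash
python3 - <<'E'
from h import *
grab('wrist','w9')
s=env.state();print(s['time_s'],s['ee_pos'],s['ee_rot'],s['qpos'].round(1))
grab('top','t9')
crop('w9',195,50,335,200,5,'w9c')
crop('t9',210,130,400,270,4,'t9c')
E
```

```text
21.6833 [ 699.8465588  -280.28761737  110.00614021] [ 1.79974643e+02 -2.27834960e-03  7.52755135e+01] [-22.7  38.4  70.5   0.   71.1 -98. ]
```

View pics/w9.png

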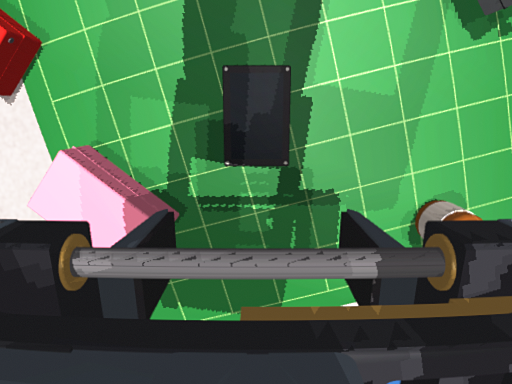

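View pics/w9c.png

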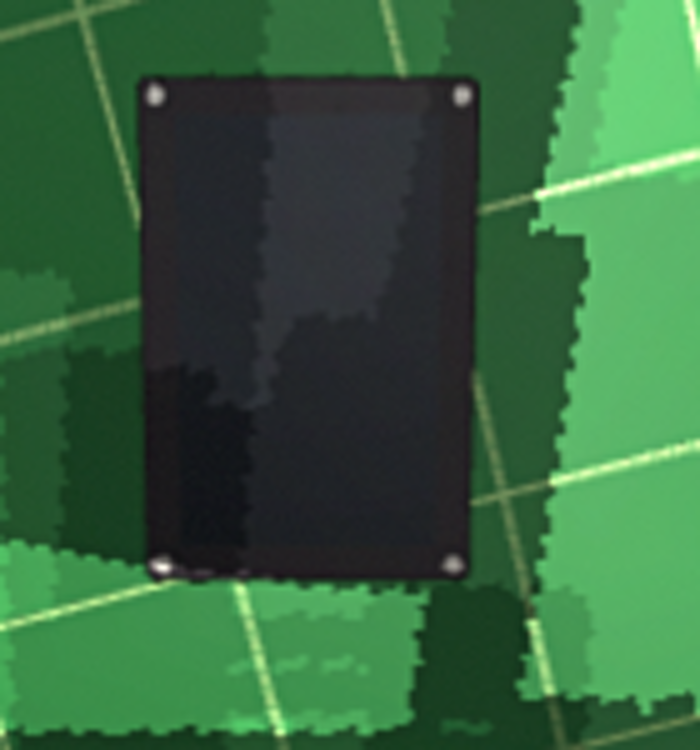

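View pics/t9c.png

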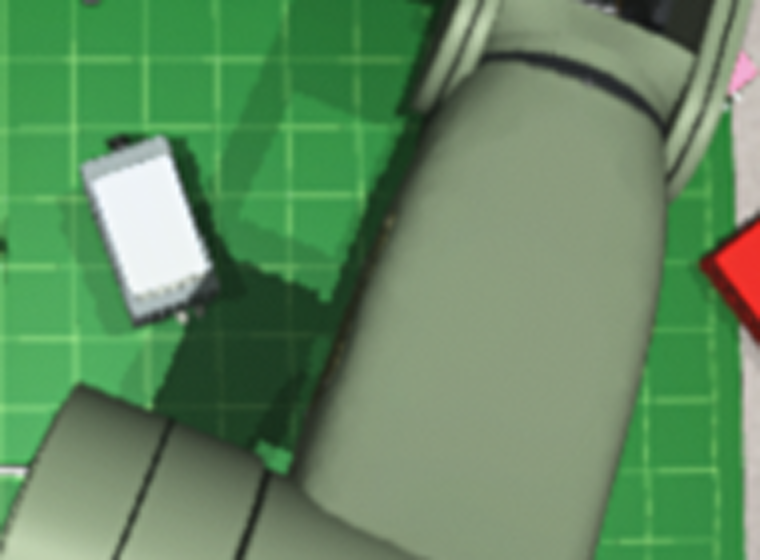

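```bash
python3 - <<'E'
from m2 import *
w=load('w9');P=C([(469,578),(150,578),(139,78),(480,78)],195,50,5)
print(fitbox([(w,P)],80,54,12,(637,-263,-15)),fitbox([(w,P)],80,54,12,(637,-263,-15),True))
print('pink corner', onz(w,[(178,213),(80,148)],45).round(0), onz(w,[(178,213)],5).round(0))
print('jar2',onz(w,[(450,208)],80).round(0))
t=load('top0'); print('pink top', onz(t,[(361,134),(380,161),(398,147),(375,121)],45).round(0))
E
```

```text
(array([ 637.04, -263.26,  -14.79]), np.float64(0.58)) (array([ 636.99, -263.25,  -14.79,    8.38]), np.float64(0.11))
pink corner [[ 690. -339.   45.]
 [ 624. -394.   45.]] [[ 700. -352.    5.]]
jar2 [[ 725. -154.   80.]]
pink top [[ 692. -353.   45.]
 [ 620. -401.   45.]
 [ 657. -453.   45.]
 [ 728. -393.   45.]]
```

Emit:
drive_tool --motion '[[[-0.021, 0.0054, -0.008], [0, 0, 0]], [[-0.021, 0.0054, -0.008], [0, 0, 0]], [[-0.0209, 0.0055, -0.008], [0, 0, 0]], [[0, 0, -0.025], [0, 0, 0]], [[0, 0, -0.025], [0, 0, 0]], [[0, 0, -0.018], [0, 0, 0]], [[0, 0, -0.01], [0, 0, 0]], [[0, 0, -0.004], [0, 0, 0]], [[0, 0, -0.0018], [0, 0, 0]], [[0, 0, 0], [0, 0, 0]]]'

```text
time_s: 22.57
ee_pos: [637.5, -264.2, 2.4]
ee_rot: [179.9, 0.0, 75.3]
force: [-0.1, 0.4, 0.5]
gripper_width: 91.3
```

```bash
python3 - <<'E'
from h import *
s=env.state();print(s['time_s'],s['ee_pos'],s['ee_rot'],s['force'])
E
```

```text
22.5667 [ 637.46362754 -264.23352614    2.41732424] [1.79935341e+02 5.50533302e-03 7.52600984e+01] [-0.05503158  0.43079395  0.50874058]
```

Emit:
drive_tool --motion '[[[0, 0, 0], [0, 0, 0]], [[0, 0, 0], [0, 0, 0]], [[0, 0, 0], [0, 0, 0]], [[0, 0, 0], [0, 0, 0]], [[0, 0, 0], [0, 0, 0]], [[0, 0, 0], [0, 0, 0]], [[0, 0, 0], [0, 0, 0]], [[0, 0, 0], [0, 0, 0]], [[0, 0, 0], [0, 0, 0]], [[0, 0, 0], [0, 0, 0]]]' --claw 0 --force 35

```text
time_s: 23.4
ee_pos: [636.9, -264.0, 2.1]
ee_rot: [180.0, -0.0, 75.3]
force: [-0.4, -0.2, 2.8]
gripper_width: 53.8
```

```bash
python3 - <<'E'
from h import *
grab('wrist','w10')
s=env.state();print(s['time_s'],s['ee_pos'],s['ee_rot'],s['force'],s['gripper_width'])
crop('w10',185,130,335,245,5,'w10c')
E
```

```text
23.45 [ 636.96905972 -264.03565647    2.12186873] [1.79983350e+02 2.03114772e-03 7.52637265e+01] [-0.51792273  0.74765229  2.41722183] 54.18680212436166
```

View pics/w10c.png

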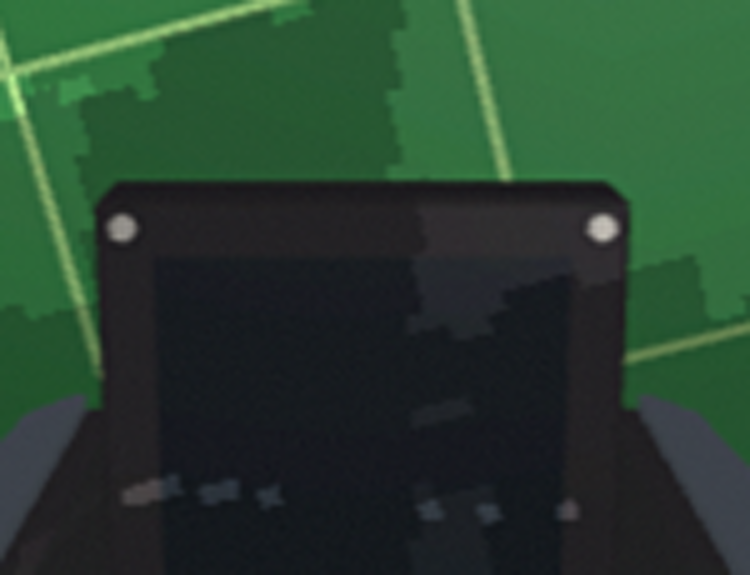

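```bash
python3 - <<'E'
from m2 import *
w=load('w10');c=lambda q:C(q,185,130,5);tcp=[636.95,-264.03]
print(toolframe(tcp,75.26,onz(w,c([(97,206),(365,206),(629,206)]),12)).round(1))
print(toolframe(tcp,75.26,onz(w,c([(120,181),(365,181),(606,181)]),0)).round(1))
print('screws',toolframe(tcp,75.26,onz(w,c([(121,228),(602,228)]),12)).round(1))
w=load('w9');c=lambda q:C(q,195,50,5);print('screws w9',toolframe(tcp,75.26,onz(w,c([(155,95),(462,95),(161,566),(453,565)]),12)).round(1))
print(toolframe(tcp,75.26,[[637.04,-263.26],[637.6,-263.3]]))
E
```

```text
[[-25.7 -39.4]
 [  1.1 -39.3]
 [ 27.5 -39.3]]
[[-25.1 -40.1]
 [  1.1 -40. ]
 [ 26.9 -40. ]]
screws [[-23.4 -37.2]
 [ 24.8 -37.1]]
screws w9 [[-23.4 -37.1]
 [ 24.7 -37.1]
 [-23.9  37.3]
 [ 24.5  37.2]]
[[ 0.76755856 -0.1088754 ]
 [ 0.87135752  0.44287253]]
```

Emit:
drive_tool --motion '[[[0, 0, 0.02], [0, 0, 0]], [[0, 0, 0.04], [0, 0, 0]], [[0, 0, 0.04], [0, 0, 0]], [[-0.0145, 0.03, 0.014], [0, 0, 0.08]], [[-0.0145, 0.03, 0.014], [0, 0, 0.085]], [[-0.0145, 0.03, 0.014], [0, 0, 0.085]], [[-0.0145, 0.03, 0.014], [0, 0, 0.085]], [[-0.0145, 0.03, 0.014], [0, 0, 0.085]], [[-0.0145, 0.03, 0.014], [0, 0, 0.085]], [[-0.0145, 0.03, 0.014], [0, 0, 0.089]]]'

```text
time_s: 24.28
ee_pos: [534.1, -52.6, 200.0]
ee_rot: [-180.0, -0.0, 109.5]
force: [0.9, 0.1, -1.2]
gripper_width: 53.5
```

Emit:
drive_tool --motion '[[[0, 0, 0], [0.0325, -0.0925, 0]], [[0, 0, 0], [0.0325, -0.0925, 0]], [[0, 0, 0], [0.0325, -0.0925, 0]], [[0, 0, 0], [0.0325, -0.0925, 0]], [[0, 0, -0.014], [0, 0, 0]], [[0, 0, -0.013], [0, 0, 0]], [[0, 0, -0.01], [0, 0, 0]], [[0, 0, 0], [0, 0, 0]], [[0, 0, 0], [0, 0, 0]], [[0, 0, 0], [0, 0, 0]]]'

```text
time_s: 25.12
ee_pos: [535.7, -54.0, 163.3]
ee_rot: [157.5, -0.0, 109.3]
force: [0.3, 0.8, -0.9]
gripper_width: 54.1
```

```bash
python3 - <<'E'
from h import *
from scipy.spatial.transform import Rotation as Ro
grab('scene','s11')
s=env.state();print(s['time_s'],s['ee_pos'],s['ee_rot'],s['force'],s['gripper_width'],s['qpos'].round(1))
R=Ro.from_euler('xyz',s['ee_rot'],degrees=True).as_matrix();print(R.round(3))
x=R[:,0];print('tool x horiz yaw',np.degrees(np.arctan2(x[1],x[0])),'x z',x[2],'tilt',np.degrees(np.arccos(-R[2,2])))
grab('top','t11')
crop('s11',190,90,310,200,6,'s11c')
E
```

```text
25.1667 [535.95319371 -54.02135987 163.59287974] [1.57468317e+02 8.67518595e-03 1.09305372e+02] [ 0.22350224  0.20790139 -1.4811972 ] 53.74722941426739 [ -14.7    8.9  114.6   19.8   39.2 -137.5]
[[-0.331  0.872  0.362]
 [ 0.944  0.305  0.127]
 [-0.     0.383 -0.924]]
tool x horiz yaw 109.3053716509683 x z -0.00015141055750522714 tilt 22.531684125073756
```

View pics/s11c.png

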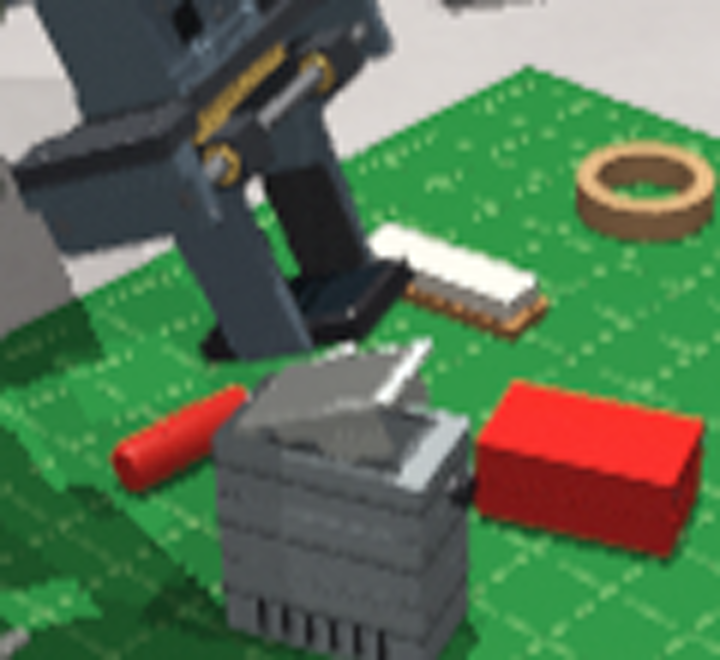

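Emit:
drive_tool --motion '[[[-0.0014, -0.0005, -0.0006], [0, 0, 0]], [[0.0018, 0.0006, -0.0046], [0, 0, 0]], [[0.0018, 0.0006, -0.0046], [0, 0, 0]], [[0.0018, 0.0006, -0.0046], [0, 0, 0]], [[0.0014, 0.0005, -0.0037], [0, 0, 0]], [[0.0004, 0.0001, -0.0009], [0, 0, 0]], [[0, 0, 0], [0, 0, 0]], [[0, 0, 0], [0, 0, 0]], [[0, 0, 0], [0, 0, 0]], [[0, 0, 0], [0, 0, 0]]]'

```text
time_s: 26.05
ee_pos: [541.3, -52.1, 144.1]
ee_rot: [157.5, -0.0, 109.3]
force: [-0.1, -0.2, -2.8]
gripper_width: 53.7
```

```bash
python3 - <<'E'
from h import *
grab('scene','s12');
s=env.state();print(s['time_s'],s['ee_pos'],s['ee_rot'],s['force'],s['gripper_width'])
grab('wrist','w12')
crop('s12',205,110,295,190,8,'s12c')
F=np.array([545.1,-50.8,135.5]);R=np.array([[-.331,.872,.362],[.944,.305,.127],[0,.383,-.924]])
print('tool-frame offset to face (x,y,z):',(R.T@(s['ee_pos']-F)).round(2))
E
```

```text
26.1 [541.26642825 -52.11782542 144.12171078] [ 1.57506329e+02 -1.44162673e-02  1.09297575e+02] [-0.48527787 -0.63976892 -0.69394355] 53.46534647291197
tool-frame offset to face (x,y,z): [ 0.02 -0.44 -9.52]
```

View pics/s12c.png

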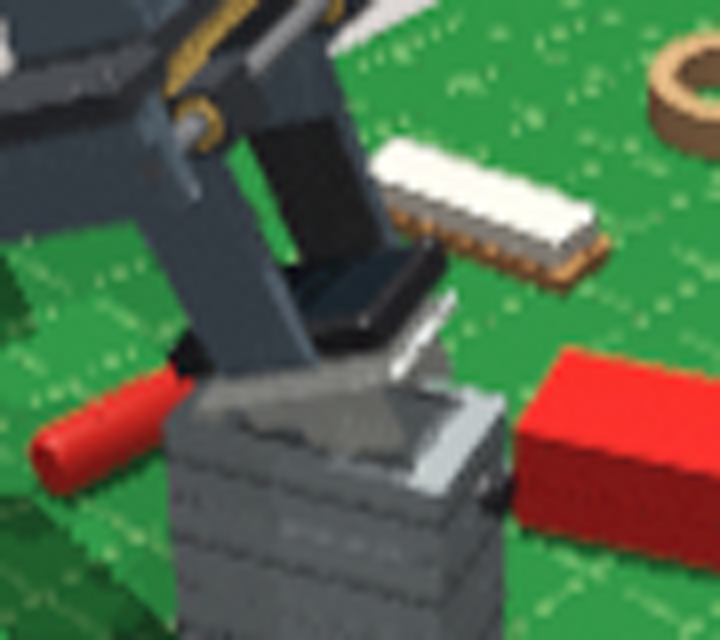

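View pics/w12.png

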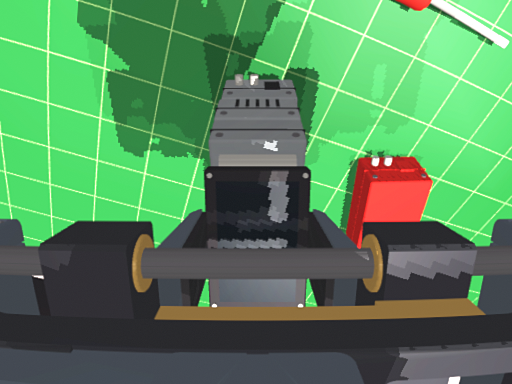

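Emit:
drive_tool --motion '[[[0.0007, 0.00025, -0.0018], [0, 0, 0]], [[0.0007, 0.00025, -0.0018], [0, 0, 0]], [[0.0004, 0.00013, -0.0009], [0, 0, 0]], [[0.0002, 6e-05, -0.0005], [0, 0, 0]], [[0, 0, 0], [0, 0, 0]], [[0, 0, 0], [0, 0, 0]], [[0, 0, 0], [0, 0, 0]], [[0, 0, 0], [0, 0, 0]], [[0, 0, 0], [0, 0, 0]], [[0, 0, 0], [0, 0, 0]]]'

```text
time_s: 26.98
ee_pos: [543.2, -51.4, 138.9]
ee_rot: [157.5, -0.0, 109.3]
force: [-1.2, -0.4, -0.7]
gripper_width: 53.7
```

```bash
cat > st.py <<'E'
from h import *
s=env.state();F=np.array([545.1,-50.8,135.5]);R=np.array([[-.331,.872,.362],[.944,.305,.127],[0,.383,-.924]])
print(s['time_s'],s['ee_pos'].round(2),s['ee_rot'].round(2),'tool off',(R.T@(s['ee_pos']-F)).round(2),'F tool',(R.T@s['force']).round(1),'T tool',(R.T@s['torque']).round(2),s['gripper_width'].round(1))
E
python3 st.py
```

```text
Traceback (most recent call last):
  File "st.py", line 3, in <module>
    print(s['time_s'],s['ee_pos'].round(2),s['ee_rot'].round(2),'tool off',(R.T@(s['ee_pos']-F)).round(2),'F tool',(R.T@s['force']).round(1),'T tool',(R.T@s['torque']).round(2),s['gripper_width'].round(1))
                                                                                                                                                                                 ^^^^^^^^^^^^^^^^^^^^^^^^
AttributeError: 'float' object has no attribute 'round'
```

Not in contact yet, with about 2 mm to go. I'll creep down.

Emit:
drive_tool --motion '[[[0.0002, 6e-05, -0.0005], [0, 0, 0]], [[0.0002, 6e-05, -0.0005], [0, 0, 0]], [[0, 0, 0], [0, 0, 0]], [[0, 0, 0], [0, 0, 0]], [[0, 0, 0], [0, 0, 0]], [[0, 0, 0], [0, 0, 0]], [[0, 0, 0], [0, 0, 0]], [[0, 0, 0], [0, 0, 0]], [[0, 0, 0], [0, 0, 0]], [[0, 0, 0], [0, 0, 0]]]'

```text
time_s: 27.82
ee_pos: [543.6, -51.3, 137.9]
ee_rot: [157.5, -0.0, 109.3]
force: [-0.7, 0.3, -1.5]
gripper_width: 53.3
```

```bash
sed -i "s/,s\['gripper_width'\].round(1)//" st.py; python3 st.py; python3 - <<'E'
from h import *
grab('wrist','w13');grab('scene','s13')
crop('w13',190,65,330,320,3,'w13c');crop('s13',205,110,295,190,8,'s13c')
E
```

```text
27.8167 [543.55 -51.25 137.9 ] [ 1.5753e+02 -3.0000e-02  1.0930e+02] tool off [ 0.09 -0.57 -2.84] F tool [ 0.5 -1.1  1.2] T tool [0.33 0.05 0.07]
```

View pics/w13c.png

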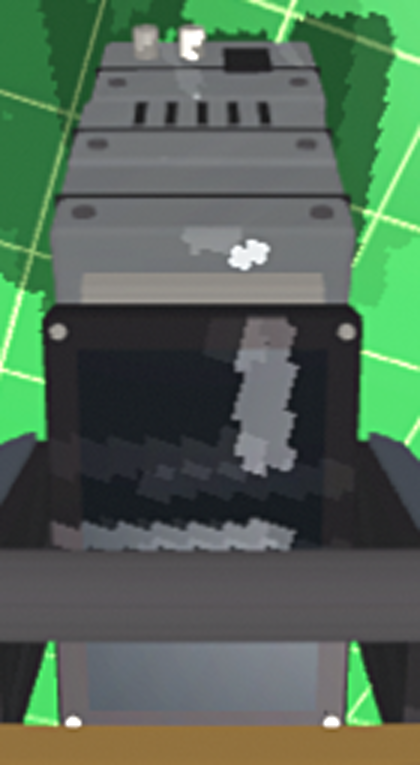

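View pics/s13c.png

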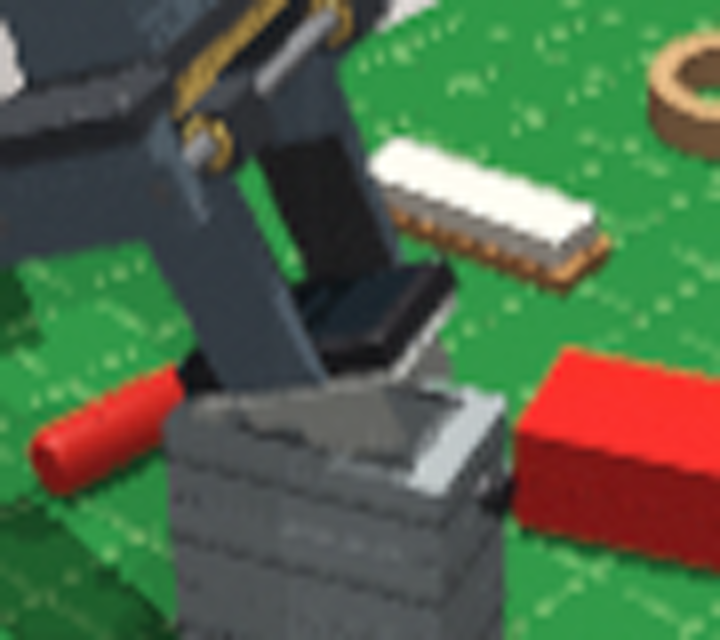

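```bash
python3 - <<'E'
from m2 import *
w5=load('w5');w13=load('w13')
for z in (33,35,37):
    r=toolframe([418.98,-317.67],82.78,onz(w5,C([(360,183)],185,135,5),z))[0,1]+1.6
    X=np.array([547.2,-50.0])+r*np.array([.944,.3305]); print(z,'rail local',r.round(2),'pred row w13',proj(w13,[[*X,81+z]]).round(1),'obs',65+273/3-.33)
# case front top edge
X=np.array([547.2,-50.0])-50*np.array([.944,.3305]);print('case front pred',proj(w13,[[*X,111]]).round(1),'obs',65+198/3-.33)
# display front bottom edge & plate low edge prediction
s=np.array([543.55,-51.25,137.9]);R=np.array([[-.331,.872,.362],[.944,.305,.127],[0,.383,-.924]])
for nm,p in (('front back-edge',[0,-40,2.1]),('front top-edge',[0,-40,-9.9]),('screw',[-24.1,-37.2,-9.9]),('rear screw',[-24.1,37.2,-9.9])): print(nm,proj(w13,[s+R@p]).round(1))
for hx,hz in ((-37.5,38.7),(-37.3,40.5)):
    X=np.array([547.2,-50.0])+hx*np.array([.944,.3305]); print('plate low',proj(w13,[[*X,81+hz]]).round(1))
print('obs front bottom edge',65+304/3-.33,'screws',np.array(C([(57,331),(346,331),(73,722),(331,722)],190,65,3)).round(1))
E
```

```text
33 rail local -40.63 pred row w13 [[256.6 157.8]] obs 155.67
35 rail local -40.98 pred row w13 [[256.5 159.1]] obs 155.67
37 rail local -41.32 pred row w13 [[256.5 160.4]] obs 155.67
case front pred [[256.5 139.9]] obs 130.67
front back-edge [[256.6 165.1]]
front top-edge [[256.6 168.7]]
screw [[208.4 174.4]]
rear screw [[213.7 305.8]]
plate low [[256.6 168.2]]
plate low [[256.6 170.3]]
obs front bottom edge 166.0033333333333 screws [[208.7 175. ]
 [305.  175. ]
 [214.  305.3]
 [300.  305.3]]
```

```bash
python3 - <<'E'
from h import *
crop('w13',200,120,315,185,6.5,'w13d')
E
```

```text
(no output)
```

View pics/w13d.png

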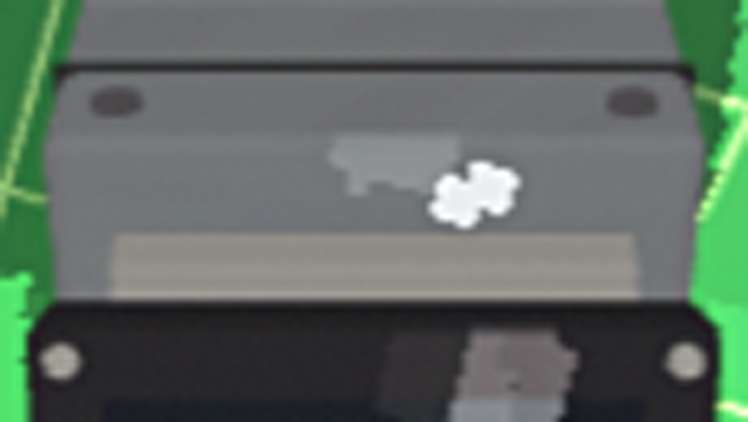

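Emit:
drive_tool --motion '[[[0.0009, 0.0003, 0.0004], [0, 0, 0]], [[0, 0, 0], [0, 0, 0]], [[0, 0, 0], [0, 0, 0]], [[0.0002, 6e-05, -0.0005], [0, 0, 0]], [[0, 0, 0], [0, 0, 0]], [[0.0002, 6e-05, -0.0005], [0, 0, 0]], [[0, 0, 0], [0, 0, 0]], [[0, 0, 0], [0, 0, 0]], [[0, 0, 0], [0, 0, 0]], [[0, 0, 0], [0, 0, 0]]]'

```text
time_s: 28.75
ee_pos: [544.9, -50.8, 137.3]
ee_rot: [157.5, -0.0, 109.3]
force: [-0.1, -0.7, -1.3]
gripper_width: 53.7
```

```bash
python3 st.py
```

```text
28.75 [544.89 -50.84 137.31] [ 1.5753e+02 -3.0000e-02  1.0930e+02] tool off [ 0.03  0.5  -1.76] F tool [-0.6 -0.8  1.1] T tool [0.31 0.06 0.04]
```

Still no contact. I'll keep creeping in 0.5 mm steps.

Emit:
drive_tool --motion '[[[0.0002, 6e-05, -0.0005], [0, 0, 0]], [[0, 0, 0], [0, 0, 0]], [[0.0002, 6e-05, -0.0005], [0, 0, 0]], [[0, 0, 0], [0, 0, 0]], [[0, 0, 0], [0, 0, 0]], [[0, 0, 0], [0, 0, 0]], [[0, 0, 0], [0, 0, 0]], [[0, 0, 0], [0, 0, 0]], [[0, 0, 0], [0, 0, 0]], [[0, 0, 0], [0, 0, 0]]]'

```text
time_s: 29.58
ee_pos: [545.2, -50.8, 137.1]
ee_rot: [157.5, -0.0, 109.3]
force: [-6.0, -0.4, 6.5]
gripper_width: 53.4
```

```bash
python3 st.py
```

```text
29.5833 [545.25 -50.79 137.09] [ 1.5748e+02 -1.0000e-02  1.0930e+02] tool off [-0.04  0.74 -1.41] F tool [ 1.6 -2.8 -8.2] T tool [0.49 0.18 0.04]
```

```bash
python3 - <<'E'
from h import *
grab('wrist','w14');grab('scene','s14')
crop('w14',200,130,315,185,6.5,'w14d');crop('s14',215,125,275,175,13,'s14c')
E
python3 st.py
```

```text
29.6833 [545.2  -50.76 137.06] [ 1.5749e+02 -1.0000e-02  1.0930e+02] tool off [-0.   0.7 -1.4] F tool [ 0.9 -3.5 -8.2] T tool [0.48 0.16 0.08]
```

View pics/w14d.png

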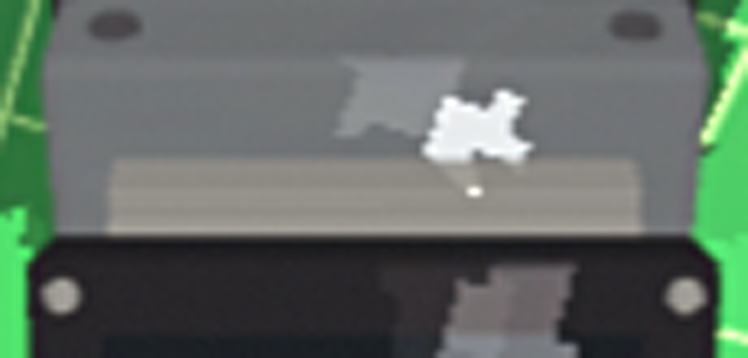

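View pics/s14c.png

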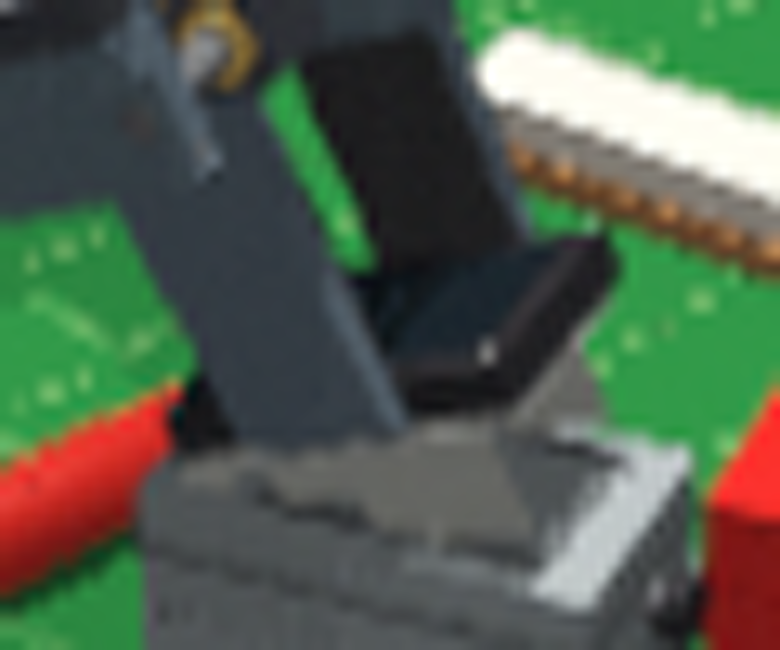

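Emit:
drive_tool --motion '[[[0, 0, 0], [-0.0029, 0.0082, 0]], [[0, 0, 0], [0, 0, 0]], [[0, 0, 0], [0, 0, 0]], [[0, 0, 0], [0, 0, 0]], [[0, 0, 0], [0, 0, 0]], [[0, 0, 0], [0, 0, 0]], [[0, 0, 0], [0, 0, 0]], [[0, 0, 0], [0, 0, 0]], [[0, 0, 0], [0, 0, 0]], [[0, 0, 0], [0, 0, 0]]]'

```text
time_s: 30.52
ee_pos: [545.5, -50.7, 137.3]
ee_rot: [157.9, 0.0, 109.3]
force: [-4.0, -0.6, 7.1]
gripper_width: 53.7
```

```bash
python3 st.py
```

```text
30.5167 [545.53 -50.71 137.3 ] [157.94   0.   109.3 ] tool off [-0.06  1.09 -1.5 ] F tool [ 0.8 -0.9 -8.1] T tool [0.31 0.29 0.04]
```

Emit:
drive_tool --motion '[[[0.0001, 4e-05, -0.0003], [0, 0, 0]], [[0, 0, 0], [0, 0, 0]], [[0, 0, 0], [0, 0, 0]], [[0, 0, 0], [0, 0, 0]], [[0, 0, 0], [0, 0, 0]], [[0, 0, 0], [0, 0, 0]], [[0, 0, 0], [0, 0, 0]], [[0, 0, 0], [0, 0, 0]], [[0, 0, 0], [0, 0, 0]], [[0, 0, 0], [0, 0, 0]]]'

```text
time_s: 31.35
ee_pos: [545.7, -50.6, 137.3]
ee_rot: [157.9, 0.0, 109.3]
force: [-5.0, 0.3, 9.1]
gripper_width: 53.6
```

```bash
python3 st.py; python3 - <<'E'
from h import *
grab('wrist','w15');grab('top','t15');grab('scene','s15')
crop('w15',200,125,315,185,6.5,'w15d');crop('t15',220,150,280,220,9,'t15c');crop('s15',200,110,300,220,7,'s15c')
E
python3 st.py
```

```text
31.35 [545.68 -50.64 137.32] [157.92   0.   109.29] tool off [-0.05  1.25 -1.45] F tool [  1.9  -0.8 -10.2] T tool [ 0.31  0.38 -0.02]
31.5 [545.67 -50.66 137.29] [157.93   0.   109.29] tool off [-0.06  1.23 -1.43] F tool [  0.9  -2.3 -11. ] T tool [0.28 0.35 0.03]
```

View pics/w15d.png

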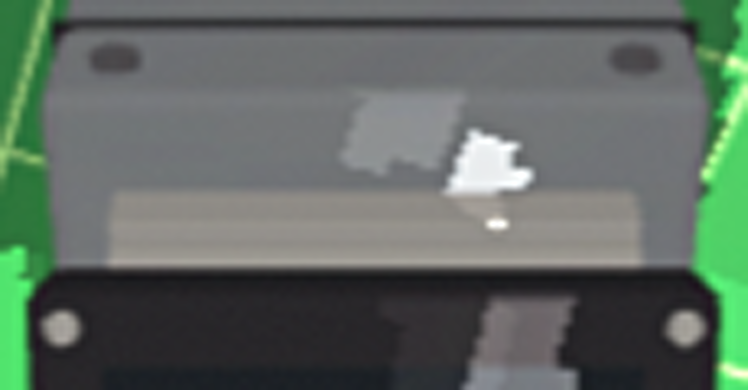

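View pics/s15c.png

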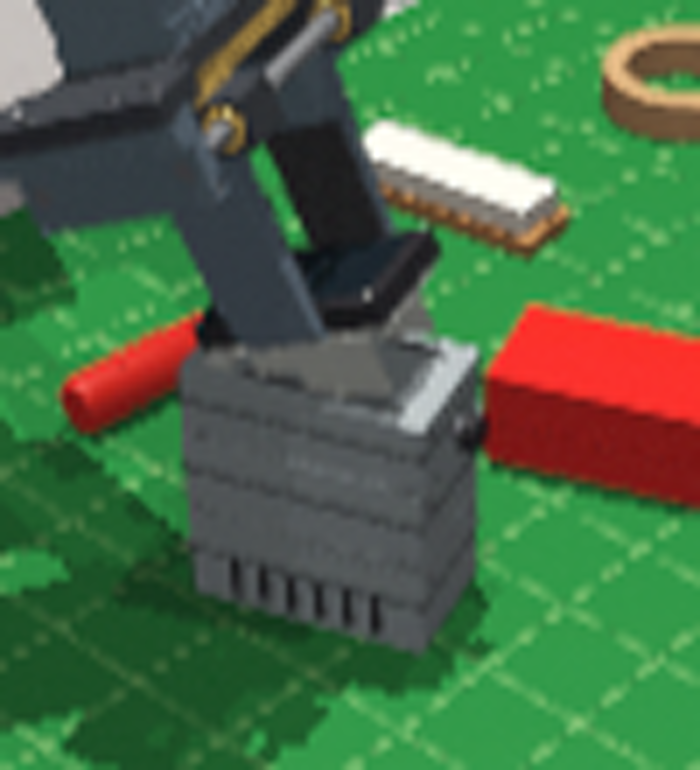

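View pics/t15c.png

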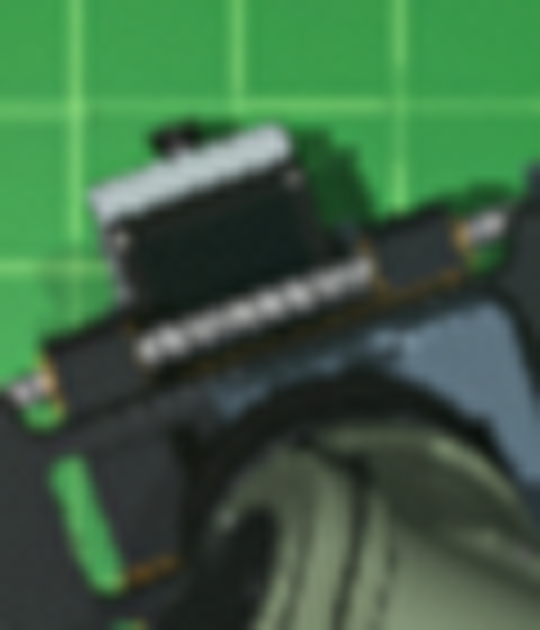

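```bash
python3 - <<'E'
from m2 import *
w=load('w15');ax=np.array([.944,.3305])
th=np.radians(22.05)
for d in (-1,0,1,2):
    h=np.array([547.2,-50.0])+d*ax
    q=lambda lx,z:proj(w,[[*(h+lx*ax),81+z]])[0,1].round(1)
    # distance along slope of display centre (TCP) from face centre
    lx,lz=-36-4*np.sin(th)+38*np.cos(th),35+4*np.cos(th)+38*np.sin(th)
    F=np.array([*(h+lx*ax),81+lz]);u=np.array([np.cos(th)*ax[0],np.cos(th)*ax[1],np.sin(th)]);n=np.array([-np.sin(th)*ax[0],-np.sin(th)*ax[1],np.cos(th)])
    dd=np.array([545.67,-50.66,137.3])-F
    print(d,'case',q(-50,30),'(138.9) upslope',(dd@u).round(2),'normal',(dd@n).round(2),'lat',(dd[:2]@np.array([-.3305,.944])).round(2))
# top view: rear edge of display vs rear case edge
t=load('t15');C9=lambda c:C(c,220,150,9)
c=onz(t,C9([(92,190),(283,128)]),111)[:,:2];dsp=onz(t,C9([(108,222),(298,165)]),135+38*np.sin(th)+12*np.cos(th))[:,:2]
print('case rear',c.round(1),(c-[547.2,-50])@ax,'disp rear',dsp.round(1),(dsp-[547.2,-50])@ax,'lat',(c-[547.2,-50])@[-.3305,.944],(dsp-[547.2,-50])@[-.3305,.944])
E
```

```text
-1 case 135.0 (138.9) upslope 2.75 normal 2.48 lat -0.12
0 case 136.7 (138.9) upslope 1.82 normal 2.85 lat -0.12
1 case 138.4 (138.9) upslope 0.9 normal 3.23 lat -0.12
2 case 140.1 (138.9) upslope -0.03 normal 3.6 lat -0.12
case rear [[587.2  -9.1]
 [603.8 -61.1]] [51.23812081 49.7440776 ] disp rear [[572.1 -15.3]
 [586.6 -64.7]] [34.95215581 32.36401247] lat [ 25.396668   -29.16536233] [ 24.49746014 -26.94753369]
```

```bash
python3 - <<'E'
from h import *
env.job_done()
E
python3 st.py
```

```text
the job is handed in; nothing more can be done
the job is handed in; nothing more can be done
```

The instrument is built and handed in at 31.5 s, with the display still gripped at 35 N and pressed on the plate. No verdict was reported.

**What I did:** I set the flat case on the grey vented power case, then the head on the flat case with its low plate edge over the switch end. I let go of each. I gripped the display by its edges and laid it on the plate. I judged the plate slope to be about 22° from a tilted side view. Rotating the tool 0.5° while in contact brought the torque about the jaw axis and the force along the slope back to about their values before contact.

**Last checks:**
- **Push:** about 11 N normal to the plate, with the display back flush as far as the forces and pictures show.
- **Centring:** the display was within about 1 mm of centre, 0.1 mm sideways and 0.6 mm up the slope by the wrist camera.
- **Stack:** the case sides looked flush in the scene and wrist pictures. I did not move any of the other things on the bench, and none looked disturbed in the pictures I took.

**Disagreements:**
- **Stack position:** the scene and top cameras, when measured against the base, put the flat case 1–2 mm off from where the wrist camera and tool position did.
- **Plate slope:** depending on how I fitted the hinge, the slope came out between 22.0° and 24.8°. The contact test favoured about 22°.
- **Head along its length:** the wrist and top cameras differed by 2 mm before I gripped it. In the final wrist view it sits about 1 mm further back than I had assumed.

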